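# Pack out the centring spool in the sprung jig

## Task

Put the boxwood spool over the upright spindle of the grey jig, fully down. Then stand brass shims on the jig bed in the gap between the spool and the blue sprung jaw, one after another and no more than needed, until the jaw, pushed towards the spool, squeezes the shims firmly against it before the jaw runs out of travel. Finish while still pushing the jaw so that the stack stays clamped (the jaw springs back if let go), and leave the tin, the lens caps and the aluminium ring alone.

Things in the scene. Friction and masses are not known exactly. Their poses are not given: they have to be found in the camera images.
- bed: grey jig bed fixed to the bench, 100 mm (x) by 170 mm (y), 15 mm thick; origin at the centre of its underside, top face 15 mm above. Its y axis is the jaw's line of travel, pointing from the jaw to the spindle; both stand on its centre line. The bed lies at a different place and turn each time
- jaw: blue jaw, a block 46 mm wide (x), 20 mm thick (y), 45 mm tall; origin at the centre of its underside on the bed's top; flat front 10 mm from it towards the spindle. It slides only along the bed's y: sprung back it rests at bed y = -0.040, pushed fully in it stops dead at bed y = 0. The spring pushes back with 1.6 N at rest, 4.8 N fully in
- jaw_back (a point): centre of the width of the jaw's back face (the side away from the spindle), 25 mm above the bed's top face: the place to push; clear above and behind. Same axes as the bed
- post: fixed steel post: a seat disc 36 mm across, 6 mm high, on the bed's top, and on it an upright spindle 12 mm across, 50 mm long, tapered over its last 7 mm. Origin under the disc's centre; its place along the bed's y varies, so that with spool on and jaw fully in a gap of about 1 to 15 mm is left: one or two shims fill it, the third is a spare
- spindle_tip (a point): top end of the spindle, on its axis, 56 mm above the underside of the post's disc
- spool_mid (a point): centre of the boxwood spool (about 60 g), half-way up: 40 mm tall, standing upright on the bench, two flanges 44 mm across and 12 mm thick with a waist 34 mm across between; a through bore of 15 mm along its z. Either end may go down
- board: dark green board fixed to the bench, 80 mm (x) by 140 mm (y) by 8 mm thick, on which the three shims stand 44 mm apart along its y; origin at the centre of its underside
- shim_a_mid (a point): brass shim, a rectangular plate standing on its long thin edge: 40 mm wide (its x), 10 mm thick (its y), 40 mm tall (z), 130 g. The point is its centre, 20 mm above its underside. The three shims are alike
- shim_b_mid (a point): brass shim, a rectangular plate standing on its long thin edge: 40 mm wide (its x), 10 mm thick (its y), 40 mm tall (z), 130 g. The point is its centre, 20 mm above its underside. The three shims are alike
- shim_c_mid (a point): brass shim, a rectangular plate standing on its long thin edge: 40 mm wide (its x), 10 mm thick (its y), 40 mm tall (z), 130 g. The point is its centre, 20 mm above its underside. The three shims are alike
- shim_a: the same shim; origin at the centre of its underside
- shim_b: the same shim; origin at the centre of its underside
- shim_c: the same shim; origin at the centre of its underside
- spool: the same spool; origin at the centre of its lower end
- tin: open dull red tin canister, 80 mm across, 65 mm tall, a bystander; origin at the centre of its underside
- diopter_ring: aluminium ring, 52 mm across, 12 mm tall, a bystander; origin at the centre of its underside
- cap_a: black lens cap, 50 mm across, 15 mm tall, a bystander; origin at the centre of its underside
- cap_b: the other black lens cap, alike
Not all that is in view belongs to the job. What is shaped like the shim_b but green or red is not meant.

How it is judged:
By the outcome, as a careful person would: the job done as asked, in the order asked, and still so for the second after the job is handed in, while the arm keeps its last pose, push and grip.
It also fails if it takes over 72 s, if anything falls off the work surface, if the arm or the gripper's body presses on something with over 40 N, if the wrist force passes 120 N, or if a joint passes its speed limit or range.

## Robot

A 6-joint arm with a two-finger parallel gripper is mounted at the origin on the work surface. World frame = base frame: x ahead of the robot, y to its left, z up, the work surface at z = 0. Lengths are in m, angles in rad, forces in N, time in s.
With the tool pointing down it reaches from about 0.3 to 0.95 m from the base axis. Payload 3.1 kg.
Tool frame: the origin (TCP) lies midway between the tips of the shut fingers; the grasp point (between the pads) lies 19 mm behind it; x points along the fingers, y is the direction in which the jaws open and shut, and the axes are right-handed (so a half turn about x gives the same grasp; the last joint's range is limited). The gripper opens to 85 mm and grips with 20 to 120 N. Pads are 22 mm wide; open, the fingers measure 114 mm over their backs; the gripper's body (76 mm by 85 mm) begins 54 mm behind the grasp point. The pads swing forward as they close: fully open they stand 13 mm farther back than shut.
Start: joints at [1.107, 0.308, 1.634, -0, 1.2, -0.07], TCP at [0.24, 0.577, 0.231] pointing down, gripper open.
Joint ranges: [-3.06, 3.06], [-0.79, 1.96], [0.05, 2.63], [-1.19, 4.34], [0.05, 2.64], [-2.94, 2.94]. Speed limits (rad/s): [2.79, 2.79, 3.14, 3.14, 3.14, 3.14].

## Interface

Orientations are given as [roll, pitch, yaw] about the fixed x, y, z axes, in that order (R = Rz(yaw) Ry(pitch) Rx(roll)).
In Python, from rig import r gives the robot as it stands.
- The arm moves only by the tool play_rows, never from a script. Its argument "rows" is a list of rows, each a list of 5 numbers: the closure, from 0 (fully open) to 1 (shut), then the shift along the tool's x, y, z in cm, then the turn about the tool's x in degrees. In form: [[hand, tx, ty, tz, roll], ...]. A call has 1 to 5 rows; each row shifts and turns the commanded pose from where the row before left it, along the tool's axes as they then stand; what a row does not reach is not made up. A row lasts 1/10 s, in which the tool goes at most 50 mm and 8.59 degrees, less where a joint would pass 70% of its speed; a pose out of reach is approached as far as the arm can. A call is refused whole if a number of a shift passes 5 or a number of a turn 8.59, either way. A call with a gripper value outside its range is refused whole. The fingers move at their own pace and stop on an object; the grip force is fixed at half the most. Time passes only in rows, so rows that do not move let the fingers close. It gives the time, the measured TCP pose, the force and the opening at its end, in the units of the state.
- r.observe(): the state, without advancing time (a new reading comes with each control period).
- r.camera(name): name is "side" or "top"; returns a dict with "frame" (384x512x3 uint8, red, green, blue), "z_map" (384x512 float32, m along the optical axis (not along the pixel's ray), 0 where there is no reading), "K" (3x3 intrinsics, pixels), "k1" (the pictures are not rectified: a ray, as slopes to the right and down, at radius r is drawn at 1 + k1 r^2 times it, then the intrinsics apply), "R" (3x3) and "t" (3): a world point X has camera coordinates R X + t. Camera axes: x right, y down, z forward; pixel columns grow to the right and rows downward; lengths in m; the calibration is good to about 2 mm. A picture is of the moment at which its call begins.
- r.hand_in(): hands the job in, once; it reports no verdict.
Trained networks look in the newest picture that a camera, given by its name, has taken for a name from the list of things; names that differ only in an ending like _2 or _b are one class to them, and where a whole thing is asked for, a point or a joint stands for the part that bears it (a point fixed in the world has none). Each returns a list of dicts, best first, with "confidence" (0 to 1); they miss things now and then, are a little off and sometimes report something else, mostly with a low value. They report only what shows in the picture. A call takes as long as a camera call. They do not tell look-alikes from the thing itself.
- r.look_for(camera, thing): "pixel" ([column, row] in pixels, amid what is visible of it).
- r.mark_of(camera, thing): "pixel" ([column, row] in pixels: a listed point, or the origin of a listed thing).
The state is a dict: "time": time; "joints": joint angles; "qvel": joint speeds; "effort": joint torques, N m; "tcp_pos": TCP position; "tool_rot": TCP orientation; "force": force on the tool from outside, world axes, zero at the start; "wrist_torque": the same for the moment, N m; "opening": opening from 0.0 (shut) to 1.0 (fully open).
Only numpy, scipy, OpenCV 4.12 (cv2) and the standard library are available. Lean on these libraries where they do the work, as an engineer would, in place of code of your own. Each camera call takes 0.05 s, during which the arm holds its last target.

## Working session

There is one attempt and no reset: what is moved stays moved. The work goes in short steps, Python scripts to look and compute and a tool call to move; the robot and the scene stay as the last step left them, time stands still between calls to the robot, and variables do not carry over. Pictures are saved under pics/ and viewed, and the job is handed in when it is done.

Besides the shell and the picture viewer there is one more tool, called after "Call:" by a JSON object that holds its "name" and its "arguments". play_rows: Moves the arm, as the interface text tells. Its arguments: {"type":"object","properties":{"rows":{"type":"array","items":{"type":"array","items":{"type":"number"}}}},"required":["rows"]}

```bash
ls; mkdir -p pics; python3 - <<'E'
from rig import r
import cv2
s=r.observe(); print(s)
for n in ("top","side"):
    c=r.camera(n); cv2.imwrite(f"pics/{n}0.png",c["frame"][:,:,::-1]); print(n,c["K"],c["k1"],c["R"],c["t"])
    import numpy as np; np.savez(f"{n}0.npz",**c)
    for th in ["bed","jaw","jaw_back","post","spindle_tip","spool_mid","board","shim_a_mid","spool","tin","diopter_ring","cap_a"]:
        print(th,[( [round(v) for v in d["pixel"]],round(d["confidence"],2)) for d in r.mark_of(n,th)])
E
```

```text
pics
{'time': 0.0, 'joints': array([ 1.10731980e+00,  3.09025286e-01,  1.63522481e+00, -3.28035687e-06,
        1.19968624e+00, -6.96977665e-02]), 'qvel': array([ 0.00015332, -0.00239043, -0.00046327, -0.00024297,  0.00050876,
        0.00036031]), 'effort': array([-1.79717404e-04, -4.15255952e+01, -2.76664943e+01, -1.05906383e-04,
        1.01173736e-02,  4.77392121e-06]), 'tcp_pos': array([0.2394492 , 0.57640339, 0.23001622]), 'tool_rot': array([-1.63919091,  1.56845264, -2.03296847]), 'force': array([0.74716161, 0.51154337, 0.65418404]), 'wrist_torque': array([ 0.02647124, -0.00592784, -0.00127842]), 'opening': 1.0030102262124672}
top [[353.50383252   0.         256.53855888]
 [  0.         353.50383252 194.80446489]
 [  0.           0.           1.        ]] 9.624861170052903e-05 [[-0.02974685 -0.99917852 -0.02752125]
 [-0.99569141  0.03203984 -0.08701761]
 [ 0.0878279   0.02481417 -0.99582655]] [7.92513860e-04 5.82656496e-01 8.55144139e-01]
bed [([265, 210], 0.95)]
jaw [([381, 227], 0.34)]
jaw_back [([283, 204], 0.69)]
post [([244, 207], 0.63), ([154, 195], 0.61)]
spindle_tip [(
[... 428 characters left out ...]
]
 [  0.           0.           1.        ]] -0.1427677723402038 [[ 0.93327786 -0.35873793  0.01730686]
 [-0.24358819 -0.66764844 -0.70349865]
 [ 0.26392655  0.65234397 -0.71048583]] [-0.56144226  0.16757691  0.99040972]
bed [([230, 212], 0.84), ([246, 211], 0.21)]
jaw [([297, 158], 0.63), ([240, 215], 0.61)]
jaw_back [([241, 211], 0.85)]
post [([228, 192], 0.47)]
spindle_tip [([221, 177], 0.69)]
spool_mid [([211, 134], 0.5)]
board [([262, 316], 0.83)]
shim_a_mid [([262, 307], 0.74), ([260, 310], 0.72)]
spool [([216, 138], 0.72), ([148, 184], 0.59)]
tin [([260, 124], 0.94), ([240, 214], 0.6), ([298, 157], 0.58)]
diopter_ring [([150, 184], 0.76)]
cap_a [([300, 158], 0.78), ([322, 202], 0.59)]
```

```bash
python3 - <<'E'
import cv2
for n in ("top","side"):
    im=cv2.imread(f"pics/{n}0.png"); 
    cv2.imwrite(f"pics/{n}0x.png",cv2.resize(im,(800,600),interpolation=cv2.INTER_CUBIC))
E
```

```text
(no output)
```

View pics/top0x.png

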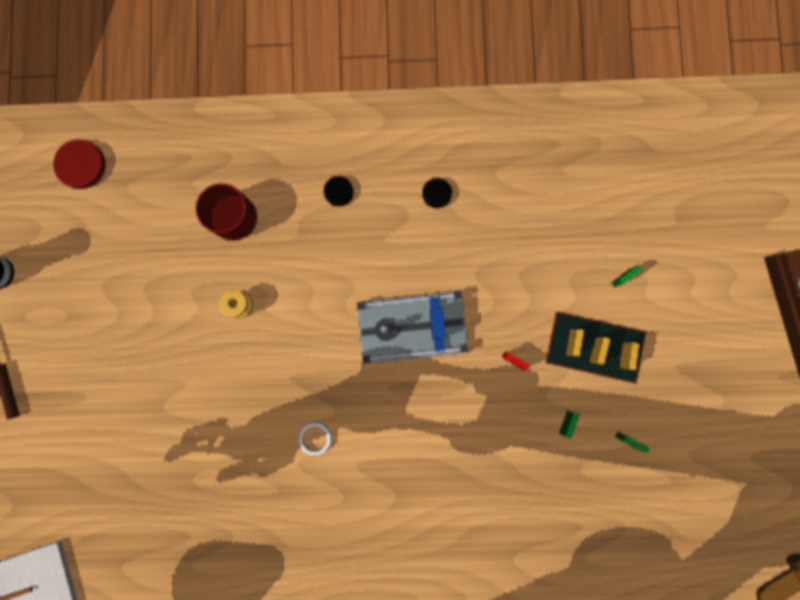

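View pics/side0x.png

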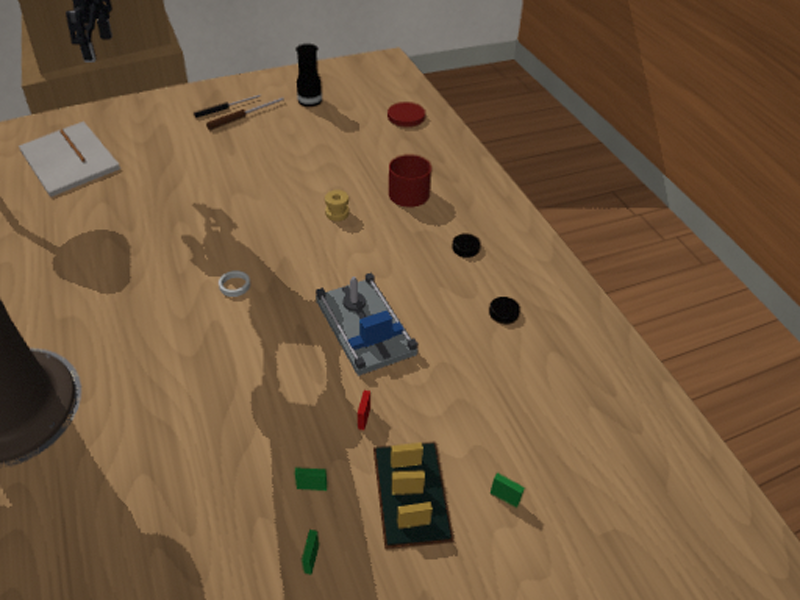

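The pictures show the boxwood spool at top-image (150,194) and the bed at (264,209), with the jaw on its right. Three brass shims stand on the dark green board at (368,219), (384,224) and (403,227). The green and red plates are decoys. Next I'll work out metric positions from depth.

```bash
cat > h.py <<'E'
import numpy as np, cv2
def cloud(c):
    K=c["K"];k1=float(c["k1"]);z=c["z_map"];h,w=z.shape
    u,v=np.meshgrid(np.arange(w),np.arange(h))
    xd=(u-K[0,2])/K[0,0];yd=(v-K[1,2])/K[1,1]
    x,y=xd.copy(),yd.copy()
    for _ in range(8):
        f=1+k1*(x*x+y*y);x,y=xd/f,yd/f
    P=np.stack([x*z,y*z,z],-1)
    W=(P-c["t"])@c["R"]
    W[z==0]=np.nan
    return W
def proj(c,X):
    p=c["R"]@np.asarray(X)+c["t"];x,y=p[0]/p[2],p[1]/p[2];f=1+float(c["k1"])*(x*x+y*y)
    return np.array([c["K"][0,0]*x*f+c["K"][0,2],c["K"][1,1]*y*f+c["K"][1,2]])
def rayplane(c,uv,z):
    K=c["K"];xd,yd=(uv[0]-K[0,2])/K[0,0],(uv[1]-K[1,2])/K[1,1];x,y=xd,yd
    for _ in range(8):
        f=1+float(c["k1"])*(x*x+y*y);x,y=xd/f,yd/f
    d=c["R"].T@np.array([x,y,1]);o=-c["R"].T@c["t"]
    return o+d*(z-o[2])/d[2]
E
python3 - <<'E'
from h import *
for n in("top","side"):
    c=dict(np.load(f"{n}0.npz"));W=cloud(c);f=c["frame"].astype(int)
    print(n,"table z",np.nanmedian(W[250:300,200:300,2]) if n=="top" else np.nanmedian(W[250:300,150:220,2]), "noise",np.nanstd(W[250:270,250:270,2]))
    R,G,B=f[...,0],f[...,1],f[...,2]
    hsv=cv2.cvtColor(c["frame"],cv2.COLOR_RGB2HSV)
    np.set_printoptions(precision=4,suppress=True)
    M={"blue":(B>R+40)&(B>G+30),"brass":(hsv[...,0]>=19)&(hsv[...,0]<=32)&(hsv[...,1]>120)&(W[...,2]>0.008)}
    for k,m in M.items():
        nl,lab,st,ce=cv2.connectedComponentsWithStats(m.astype(np.uint8))
        for i in range(1,nl):
            if st[i,4]>25:
                p=W[lab==i]; p=p[~np.isnan(p[:,0])]
                zt=np.percentile(p[:,2],90); t=p[p[:,2]>zt-0.006]
                print(k,ce[i],st[i,4],"med",np.median(p,0),"top z",zt,"topmean",t.mean(0), "rect",cv2.minAreaRect((t[:,:2]*1000).astype(np.float32)))
E
```

```text
top table z -0.00028078357270158656 noise 0.0015917192374413874
blue [279.6556 206.9148] 270 med [ 0.5485 -0.0731  0.0579] top z 0.060965370861072746 topmean [ 0.551  -0.0726  0.0596] rect ((550.9014892578125, -72.822265625), (44.86827850341797, 19.60988426208496), 4.4110918045043945)
brass [150.3542 194.107 ] 271 med [0.5917 0.2456 0.0392] top z 0.04160384894911642 topmean [0.5928 0.2482 0.0399] rect ((593.0020141601562, 248.5478515625), (38.014766693115234, 41.01788330078125), 0.8754964470863342)
brass [367.529  218.6129] 155 med [ 0.5144 -0.2844  0.0431] top z 0.04861535917670486 topmean [ 0.5143 -0.286   0.0472] rect ((514.5066528320312, -286.34844970703125), (10.243162155151367, 39.149784088134766), 75.34549713134766)
brass [383.75   223.5698] 172 med [ 0.5009 -0.3224  0.0413] top z 0.04871706395328098 topmean [ 0.501  -0.3239  0.0471] rect ((501.24359130859375, -324.1365661621094), (10.599974632263184, 39.97483444213867), 73.77249145507812)
brass [402.6596 227.1277] 188 med [ 0.4921 -0.367   0.0387] top z 0.049036187899033565 topmean [ 0.492  -0.3691  0.0476] rect ((492.0062866
[... 1031 characters left out ...]
), 35.18718338012695)
brass [259.7201 290.8259] 293 med [ 0.512  -0.2897  0.0366] top z 0.048854967067995324 topmean [ 0.5135 -0.2875  0.0476] rect ((513.433349609375, -286.8414611816406), (11.991015434265137, 40.181236267089844), 72.97806549072266)
brass [260.8393 308.3508] 305 med [ 0.4993 -0.3279  0.0372] top z 0.04883355742674538 topmean [ 0.4992 -0.326   0.0476] rect ((499.8798828125, -325.4664306640625), (10.902177810668945, 39.689353942871094), 71.89033508300781)
brass [265.0162 329.1456] 309 med [ 0.4893 -0.3731  0.0388] top z 0.048861558518855056 topmean [ 0.4906 -0.3706  0.0476] rect ((490.9730529785156, -370.17333984375), (11.493204116821289, 41.08257293701172), 78.00069427490234)
```

```bash
python3 - <<'E'
from h import *
np.set_printoptions(precision=4,suppress=True)
for n in("top","side"):
    c=dict(np.load(f"{n}0.npz"));W=cloud(c)
    X,Y,Z=W[...,0],W[...,1],W[...,2]
    m=(abs(X-.55)<.1)&(abs(Y+.03)<.14)&(Z>.0085)
    nl,lab,st,ce=cv2.connectedComponentsWithStats(m.astype(np.uint8))
    i=1+np.argmax(st[1:,4]); p=W[lab==i]
    print(n,"bed rect",cv2.minAreaRect((p[:,:2]*1000).astype(np.float32)),st[i])
    b=p[(p[:,2]<.02)]
    print("low rect",cv2.minAreaRect((b[:,:2]*1000).astype(np.float32)))
    hi=p[(p[:,2]>.03)&(p[:,1]>-.045)]
    for q in hi[np.argsort(-hi[:,2])][:40]: print(q,end=";")
    print()
    o=np.load(f"{n}0.npz")["frame"]
    u,v=[int(a) for a in proj(c,[.55,-.03,.015])]
    cr=o[v-50:v+50,u-65:u+65,::-1]
    cv2.imwrite(f"pics/bed_{n}.png",cv2.resize(cr,None,fx=6,fy=6,interpolation=cv2.INTER_CUBIC)); print("crop origin",u-65,v-50)
E
```

```text
top bed rect ((548.06103515625, -33.07368469238281), (100.00772094726562, 169.74024963378906), 4.276467800140381) [ 228  186   72   46 2676]
low rect ((548.06103515625, -33.07368469238281), (100.00772094726562, 169.74024963378906), 4.276467800140381)
[0.5434 0.0121 0.0725];[0.5457 0.0121 0.0722];[0.5456 0.0074 0.0712];[0.5433 0.0075 0.0711];[0.541  0.01   0.0699];[0.5458 0.0099 0.0692];[0.5434 0.01   0.0689];[0.5482 0.0099 0.0686];[0.5457 0.0053 0.0674];[0.5482 0.0076 0.067 ];[0.5413 0.0125 0.0669];[0.5434 0.0054 0.0665];[0.5411 0.0078 0.0665];[0.5484 0.0124 0.0663];[0.5482 0.0053 0.0654];[0.5438 0.015  0.0635];[0.5412 0.0056 0.0634];[0.5463 0.015  0.0628];[0.539  0.0105 0.0625];[0.539  0.0082 0.0607];[0.5441 0.0038 0.0506];[0.5396 0.0067 0.0438];[0.542  0.0042 0.0433];[0.547  0.0043 0.039 ];
crop origin 197 157
side bed rect ((546.66796875, -33.662696838378906), (101.60428619384766, 173.27224731445312), 4.301539897918701) [ 202  175   66   64 2277]
low rect ((546.66796875, -33.662696838378906), (101.60428619384766, 173.27224731445312), 4.301539897918701)
[0.544  0.0107 0.072 ];[0.54
[... 212 characters left out ...]
0079 0.0665];[0.5448 0.0061 0.0659];[0.5393 0.0049 0.0654];[0.5383 0.0093 0.0651];[0.5474 0.0062 0.0649];[0.543  0.0084 0.0644];[0.5376 0.0073 0.0639];[0.5447 0.006  0.0626];[0.5392 0.0046 0.0624];[0.544  0.0038 0.0616];[0.5418 0.005  0.0612];[0.5475 0.0067 0.0611];[0.5376 0.0076 0.0602];[0.541  0.0028 0.06  ];[0.5469 0.005  0.0595];[0.5394 0.0056 0.058 ];[0.5371 0.0064 0.058 ];[0.5442 0.0048 0.0571];[0.5409 0.0027 0.0568];[0.5393 0.0055 0.0547];[0.5476 0.0072 0.0537];[0.5445 0.0058 0.0527];[0.5377 0.0083 0.0526];[0.539  0.0049 0.0519];[0.5413 0.0042 0.0518];[0.5473 0.0067 0.0509];[0.5444 0.0058 0.0493];[0.5435 0.0031 0.0486];[0.5469 0.0057 0.0485];[0.538  0.0098 0.0477];
crop origin 169 154
```

```bash
python3 - <<'E'
import cv2,numpy as np
a=cv2.imread("pics/bed_top.png");b=cv2.imread("pics/bed_side.png")
cv2.imwrite("pics/bedboth.png",np.vstack([cv2.resize(a,(390,300)),cv2.resize(b,(390,300))]))
E
```

```text
(no output)
```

View pics/bed_top.png

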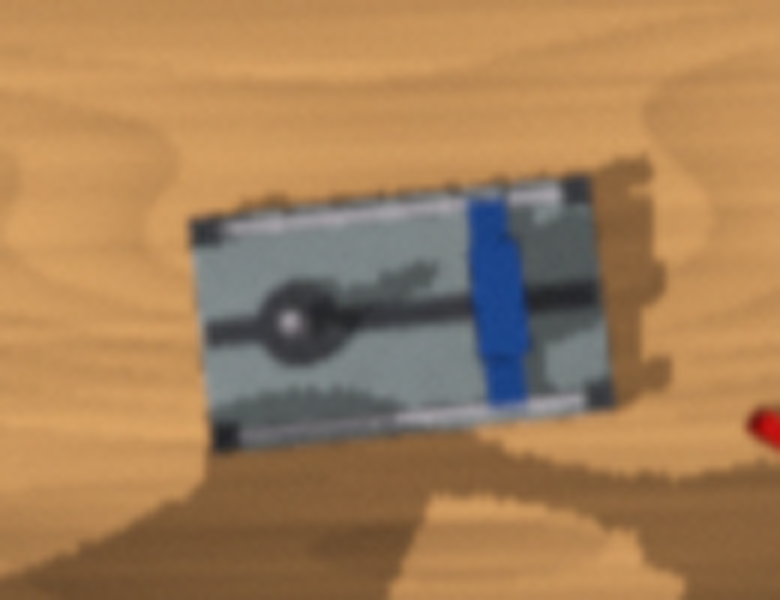

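View pics/bed_side.png

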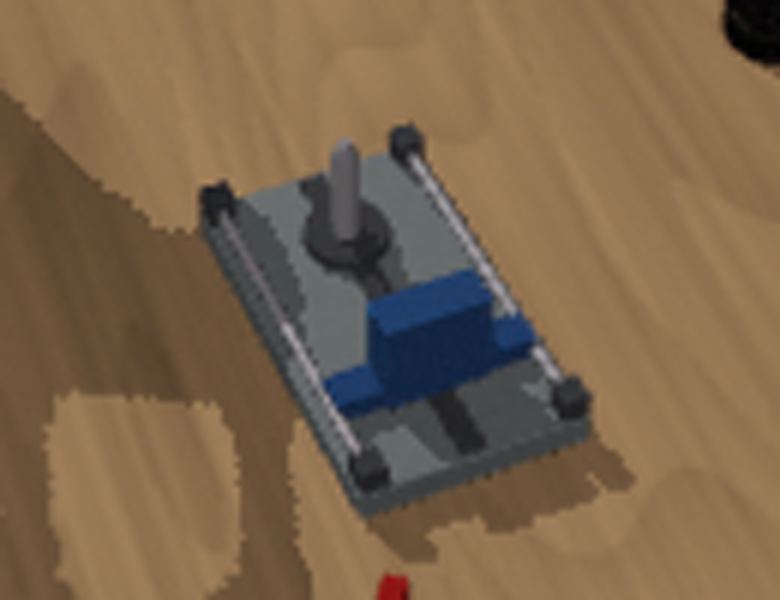

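```bash
cat >> h.py <<'E'
from scipy.spatial.transform import Rotation as Ro
def go(r,x,y,z,yaw_deg):
    """print cm shift in tool frame and roll in deg to bring TCP to x,y,z with tool y along +-yaw"""
    s=r.observe();R=Ro.from_euler("xyz",s["tool_rot"]).as_matrix()
    d=R.T@(np.array([x,y,z])-s["tcp_pos"])*100
    cur=np.degrees(np.arctan2(R[1,1],R[0,1]))
    # rotation about tool x (down) by +a turns yaw by -a
    a=-((yaw_deg-cur+90)%180-90)
    print("t",round(s["time"],2),"tcp",np.round(s["tcp_pos"],4),"ty yaw",round(cur,2),"j",np.round(s["joints"],2),"F",np.round(s["force"],1),"op",round(s["opening"],3))
    print("shift cm",np.round(d,2),"roll deg",round(a,2),"toolaxes\n",np.round(R,3))
E
python3 - <<'E'
from rig import r
from h import *
go(r,.592,.248,.15,4.3)
E
```

```text
t 1.3 tcp [0.2399 0.5772 0.2313] ty yaw 67.43 j [ 1.11  0.31  1.63  0.    1.2  -0.07] F [-0.4  0.2 -1. ] op 0.999
shift cm [  8.12 -16.88  45.15] roll deg 63.13 toolaxes
 [[-0.     0.384  0.923]
 [-0.     0.923 -0.384]
 [-1.    -0.    -0.   ]]
```

```bash
cat >> h.py <<'E'
def plan(r,x,y,z,yaw_deg,hand,vmax=4.9,wmax=8.5):
    go(r,x,y,z,yaw_deg)
    s=r.observe();R=Ro.from_euler("xyz",s["tool_rot"])
    p=s["tcp_pos"].copy();T=np.array([x,y,z])
    M=R.as_matrix();cur=np.degrees(np.arctan2(M[1,1],M[0,1]));a=-((yaw_deg-cur+90)%180-90)
    n=int(max(1,np.ceil(np.linalg.norm(T-p)*100/vmax),np.ceil(abs(a)/wmax)))
    step=(T-p)*100/n
    for i in range(n):
        d=R.as_matrix().T@step
        print([hand]+[round(float(v),2) for v in d]+[round(a/n,2)])
        R=R*Ro.from_euler("x",a/n,degrees=True)
E
python3 - <<'E'
from rig import r
from h import *
plan(r,.592,.248,.12,4.3,0)
E
```

```text
t 1.3 tcp [0.2399 0.5772 0.2313] ty yaw 67.43 j [ 1.11  0.31  1.63  0.    1.2  -0.07] F [-0.4  0.2 -1. ] op 0.999
shift cm [ 11.12 -16.88  45.15] roll deg 63.13 toolaxes
 [[-0.     0.384  0.923]
 [-0.     0.923 -0.384]
 [-1.    -0.    -0.   ]]
[0, 1.01, -1.53, 4.1, np.float64(5.74)]
[0, 1.01, -1.12, 4.24, np.float64(5.74)]
[0, 1.01, -0.69, 4.33, np.float64(5.74)]
[0, 1.01, -0.25, 4.37, np.float64(5.74)]
[0, 1.01, 0.19, 4.38, np.float64(5.74)]
[0, 1.01, 0.62, 4.34, np.float64(5.74)]
[0, 1.01, 1.06, 4.25, np.float64(5.74)]
[0, 1.01, 1.48, 4.13, np.float64(5.74)]
[0, 1.01, 1.88, 3.96, np.float64(5.74)]
[0, 1.01, 2.27, 3.75, np.float64(5.74)]
[0, 1.01, 2.63, 3.5, np.float64(5.74)]
```

Call:
{"name": "play_rows", "arguments": {"rows": [[0,1.0,-1.5,4.1,5.7],[0,1.0,-1.1,4.2,5.7],[0,1.0,-0.7,4.3,5.7],[0,1.0,-0.25,4.4,5.7],[0,1.0,0.2,4.4,5.7]]}}

```text
time: 1.8
tcp_pos: [0.4012, 0.4271, 0.1811]
tool_rot: [1.646, 1.57, 0.751]
force: [0.4, 0.5, -0.6]
opening: 0.999
```

Call:
{"name": "play_rows", "arguments": {"rows": [[0,1.0,0.6,4.3,5.7],[0,1.0,1.1,4.25,5.7],[0,1.0,1.5,4.1,5.7],[0,1.0,1.9,4.0,5.7],[0,1.0,2.3,3.75,5.7]]}}

```text
time: 2.3
tcp_pos: [0.5629, 0.2786, 0.1311]
tool_rot: [1.953, 1.57, 0.56]
force: [1.3, 1.0, 0.7]
opening: 0.999
```

```bash
python3 - <<'E'
from rig import r
from h import *
plan(r,.592,.248,.12,4.3,0)
E
```

```text
t 2.3 tcp [0.5629 0.2786 0.1311] ty yaw 10.2 j [0.39 0.42 1.7  0.   1.02 0.21] F [1.3 1.  0.7] op 0.999
shift cm [1.11 2.32 3.53] roll deg 5.9 toolaxes
 [[ 0.     0.984  0.177]
 [ 0.     0.177 -0.984]
 [-1.     0.    -0.   ]]
[0, 1.11, 2.32, 3.53, np.float64(5.9)]
```

Call:
{"name": "play_rows", "arguments": {"rows": [[0,1.1,2.3,3.5,5.9],[0,4.0,0,0,0],[0,4.0,0,0,0],[0,2.5,0,0,0],[0,0,0,0,0]]}}

```text
time: 2.8
tcp_pos: [0.5864, 0.2479, 0.0103]
tool_rot: [-1.317, 1.561, -2.809]
force: [-0.9, -0.6, -0.2]
opening: 0.999
```

```bash
python3 - <<'E'
from rig import r
from h import *
plan(r,.592,.248,.014,4.3,0)
for n in("side","top"):
    c=r.camera(n);u,v=[int(a) for a in proj(c,[.592,.248,.03])]
    cr=c["frame"][max(0,v-60):v+60,max(0,u-70):u+70,::-1];cv2.imwrite(f"pics/a_{n}.png",cv2.resize(cr,(700,600),interpolation=cv2.INTER_CUBIC))
E
```

```text
t 2.8 tcp [0.5864 0.2479 0.0103] ty yaw 4.5 j [ 0.33  0.61  1.71 -0.    0.84  0.25] F [-0.9 -0.6 -0.2] op 0.999
shift cm [-0.37  0.56  0.04] roll deg 0.2 toolaxes
 [[-0.009  0.997  0.079]
 [-0.003  0.079 -0.997]
 [-1.    -0.01   0.003]]
[0, -0.37, 0.56, 0.04, np.float64(0.2)]
```

View pics/a_side.png

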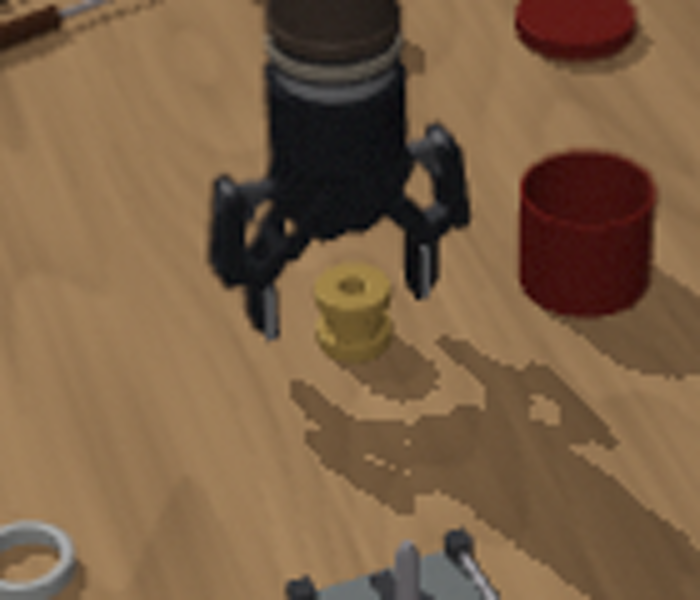

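The side crop shows the spool upright between the open fingers, at crop (352,310). The arm is still settling, so I'll correct x and close.

Call:
{"name": "play_rows", "arguments": {"rows": [[0,-0.3,0,0,0],[0,0,0,0,0]]}}

```text
time: 3.1
tcp_pos: [0.5929, 0.2507, 0.0214]
tool_rot: [1.82, 1.565, 0.329]
force: [0.8, 0.3, 0.6]
opening: 0.995
```

```bash
python3 - <<'E'
from rig import r
from h import *
plan(r,.592,.248,.014,4.3,0)
E
```

```text
t 3.1 tcp [0.5929 0.2507 0.0214] ty yaw 4.55 j [ 0.33  0.59  1.7  -0.    0.84  0.25] F [0.8 0.3 0.6] op 0.995
shift cm [ 0.74 -0.12  0.26] roll deg 0.25 toolaxes
 [[ 0.005  0.997  0.079]
 [ 0.002  0.079 -0.997]
 [-1.     0.005 -0.001]]
[0, 0.74, -0.12, 0.26, np.float64(0.25)]
```

Call:
{"name": "play_rows", "arguments": {"rows": [[0,0.4,0,0,0],[0,0,0,0,0],[0,0,0,0,0]]}}

```text
time: 3.4
tcp_pos: [0.5905, 0.2498, 0.0145]
tool_rot: [1.836, 1.571, 0.344]
force: [0.2, 0.1, -0.8]
opening: 1.001
```

```bash
python3 - <<'E'
from rig import r
from h import *
plan(r,.592,.248,.014,4.3,0)
E
```

```text
t 3.4 tcp [0.5905 0.2498 0.0145] ty yaw 4.54 j [0.33 0.6  1.7  0.   0.84 0.25] F [ 0.2  0.1 -0.8] op 1.001
shift cm [0.05 0.14 0.19] roll deg 0.24 toolaxes
 [[ 0.     0.997  0.079]
 [ 0.     0.079 -0.997]
 [-1.     0.    -0.   ]]
[0, 0.05, 0.14, 0.19, np.float64(0.24)]
```

Call:
{"name": "play_rows", "arguments": {"rows": [[0.3,0,0.1,0.2,0],[1,0,0,0,0],[1,0,0,0,0],[1,0,0,0,0],[1,0,0,0,0]]}}

```text
time: 3.9
tcp_pos: [0.5922, 0.2479, 0.0147]
tool_rot: [1.779, 1.57, 0.287]
force: [-0.5, 0.2, 1.7]
opening: 0.487
```

Call:
{"name": "play_rows", "arguments": {"rows": [[1,0,0,0,0],[1,0,0,0,0]]}}

```text
time: 4.1
tcp_pos: [0.5922, 0.2479, 0.0147]
tool_rot: [1.752, 1.57, 0.26]
force: [0.8, -0.6, 2.6]
opening: 0.486
```

```bash
python3 - <<'E'
from rig import r
from h import *
plan(r,.592,.248,.1,4.3,1)
c=r.camera("side");u,v=[int(a) for a in proj(c,[.592,.248,.03])]
cr=c["frame"][max(0,v-60):v+60,max(0,u-70):u+70,::-1];cv2.imwrite(f"pics/b_side.png",cv2.resize(cr,(700,600),interpolation=cv2.INTER_CUBIC))
E
```

```text
t 4.1 tcp [0.5922 0.2479 0.0147] ty yaw 4.53 j [ 0.33  0.6   1.7  -0.    0.84  0.25] F [ 0.8 -0.6  2.6] op 0.486
shift cm [-8.53 -0.01 -0.01] roll deg 0.23 toolaxes
 [[ 0.001  0.997  0.079]
 [ 0.     0.079 -0.997]
 [-1.     0.001 -0.   ]]
[1, -4.27, -0.01, -0.01, np.float64(0.12)]
[1, -4.27, -0.01, -0.01, np.float64(0.12)]
```

View pics/b_side.png

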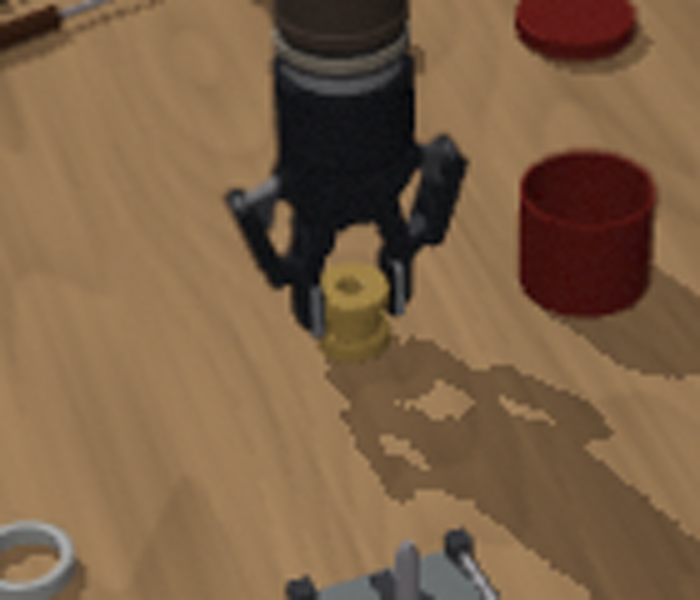

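Call:
{"name": "play_rows", "arguments": {"rows": [[1,-2,0,0,0],[1,-4,0,0,0],[1,-3,0,0,0],[1,-0.5,0,2,0],[1,0,-0.5,3.5,0.2]]}}

```text
time: 4.65
tcp_pos: [0.5926, 0.1942, 0.1113]
tool_rot: [1.871, 1.566, 0.379]
force: [0.4, -0.4, -0.4]
opening: 0.485
```

```bash
python3 - <<'E'
from rig import r
from h import *
plan(r,.5442,.009,.11,4.3,1,vmax=3.6)
E
```

```text
t 4.65 tcp [0.5926 0.1942 0.1113] ty yaw 4.51 j [0.25 0.43 1.72 0.   0.98 0.17] F [ 0.4 -0.4 -0.4] op 0.485
shift cm [ 0.08 -6.28 18.09] roll deg 0.21 toolaxes
 [[ 0.004  0.997  0.079]
 [ 0.002  0.079 -0.997]
 [-1.     0.005 -0.001]]
[1, 0.01, -1.05, 3.01, np.float64(0.04)]
[1, 0.01, -1.05, 3.02, np.float64(0.04)]
[1, 0.01, -1.04, 3.02, np.float64(0.04)]
[1, 0.01, -1.04, 3.02, np.float64(0.04)]
[1, 0.01, -1.04, 3.02, np.float64(0.04)]
[1, 0.01, -1.04, 3.02, np.float64(0.04)]
```

Call:
{"name": "play_rows", "arguments": {"rows": [[1,0,-1.4,4,0],[1,0,-1.4,4,0],[1,0,-1.4,4,0],[1,0,-1.1,3,0],[1,0,-0.6,2.0,0]]}}

```text
time: 5.15
tcp_pos: [0.5428, 0.0166, 0.1083]
tool_rot: [-1.576, 1.568, -3.072]
force: [-0.4, -0.3, -1.0]
opening: 0.485
```

Call:
{"name": "play_rows", "arguments": {"rows": [[1,0,-0.3,0.6,0],[1,0,0,0,0],[1,0,0,0,0],[1,0,0,0,0]]}}

```text
time: 5.55
tcp_pos: [0.5428, 0.0135, 0.1092]
tool_rot: [2.77, 1.57, 1.276]
force: [-0.0, -0.5, 0.1]
opening: 0.488
```

```bash
python3 - <<'E'
from rig import r
from h import *
plan(r,.5442,.009,.11,4.3,1,vmax=3.6)
for n in("side","top"):
    c=r.camera(n);np.savez(f"c_{n}.npz",**c);u,v=[int(a) for a in proj(c,[.544,.009,.09])]
    cr=c["frame"][max(0,v-60):v+60,max(0,u-70):u+70,::-1];cv2.imwrite(f"pics/c_{n}.png",cv2.resize(cr,(700,600),interpolation=cv2.INTER_CUBIC))
E
```

```text
t 5.55 tcp [0.5428 0.0135 0.1092] ty yaw 4.41 j [-0.06  0.3   1.92  0.    0.92 -0.13] F [-0.  -0.5  0.1] op 0.488
shift cm [-0.08  0.1   0.46] roll deg 0.11 toolaxes
 [[ 0.     0.997  0.077]
 [ 0.     0.077 -0.997]
 [-1.     0.    -0.   ]]
[1, -0.08, 0.1, 0.46, np.float64(0.11)]
```

View pics/c_side.png

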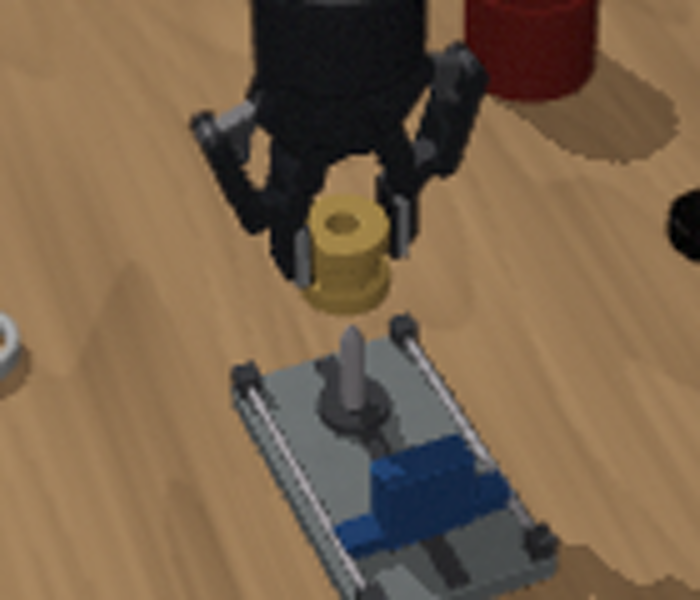

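View pics/c_top.png

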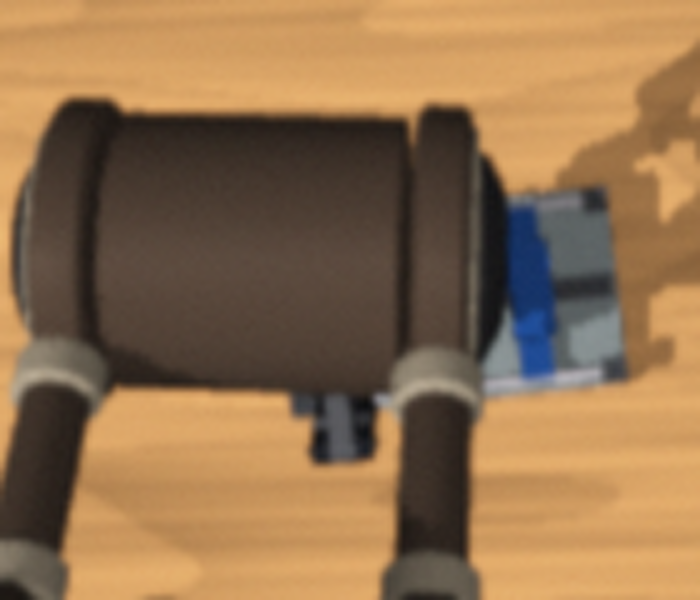

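```bash
python3 - <<'E'
from h import *
np.set_printoptions(precision=4,suppress=True)
c=dict(np.load("c_side.npz"));W=cloud(c)
u,v=[int(a) for a in proj(c,[.544,.009,.09])]
cr=c["frame"][v-60:v+60,u-70:u+70,::-1]; big=cv2.resize(cr[25:85,35:105],None,fx=11,fy=11*0+10,interpolation=cv2.INTER_CUBIC)
print("crop org",u-70+35,v-60+25); cv2.imwrite("pics/c_zoom.png",big)
hsv=cv2.cvtColor(c["frame"],cv2.COLOR_RGB2HSV)
m=(hsv[...,0]>=19)&(hsv[...,0]<=32)&(hsv[...,1]>120)&(W[...,2]>.08)&(abs(W[...,1]-.01)<.04)
p=W[m];print(len(p),np.percentile(p[:,2],[2,50,98]))
# cylinder fit: outer flange surface points, and top disc
from scipy.optimize import least_squares
zt=np.percentile(p[:,2],95)
side=p[(p[:,2]<zt-.005)&(p[:,2]>zt-.011)|(p[:,2]<zt-.030)&(p[:,2]>zt-.038)]
f=lambda q:np.hypot(side[:,0]-q[0],side[:,1]-q[1])-.022
s=least_squares(f,[.544,.009],loss="soft_l1",f_scale=.001);print("flange fit",zt,len(side),s.x,np.std(s.fun))
sp=W[(abs(W[...,0]-.543)<.012)&(abs(W[...,1]-.008)<.012)&(W[...,2]>.025)&(W[...,2]<.064)]
f2=lambda q:np.hypot(sp[:,0]-q[0],sp[:,1]-q[1])-.006
s=least_squares(f2,[.544,.009],loss="soft_l1",f_scale=.001);print("spindle fit",len(sp),s.x)
for n in("side","top"):
    c0=dict(np.load(f"{n}0.npz"));W=cloud(c0)
    sp=W[(abs(W[...,0]-.543)<.012)&(abs(W[...,1]-.008)<.012)&(W[...,2]>.025)&(W[...,2]<.064)]
    s=least_squares(f2,[.544,.009],loss="soft_l1",f_scale=.001);print("spindle fit0",n,len(sp),s.x)
    hsv=cv2.cvtColor(c0["frame"],cv2.COLOR_RGB2HSV)
    m=(hsv[...,0]>=19)&(hsv[...,0]<=32)&(hsv[...,1]>120)&(W[...,2]>.002)&(abs(W[...,1]-.248)<.03)
    p=W[m];zt=.04;side=p[(p[:,2]<zt-.004)&(p[:,2]>zt-.011)|(p[:,2]<zt-.030)&(p[:,2]>zt-.038)]
    s=least_squares(f,[.592,.248],loss="soft_l1",f_scale=.001);print("spool on bench",n,len(side),s.x)
E
```

```text
crop org 191 137
353 [0.0986 0.1299 0.1374]
flange fit 0.13675821773119481 104 [0.542  0.0162] 0.005395449719555762
spindle fit 53 [0.5435 0.0099]
spindle fit0 side 55 [0.5428 0.0102]
spool on bench side 52 [0.5921 0.2506]
spindle fit0 top 9 [0.5449 0.0096]
spool on bench top 30 [0.594  0.2493]
```

View pics/c_zoom.png

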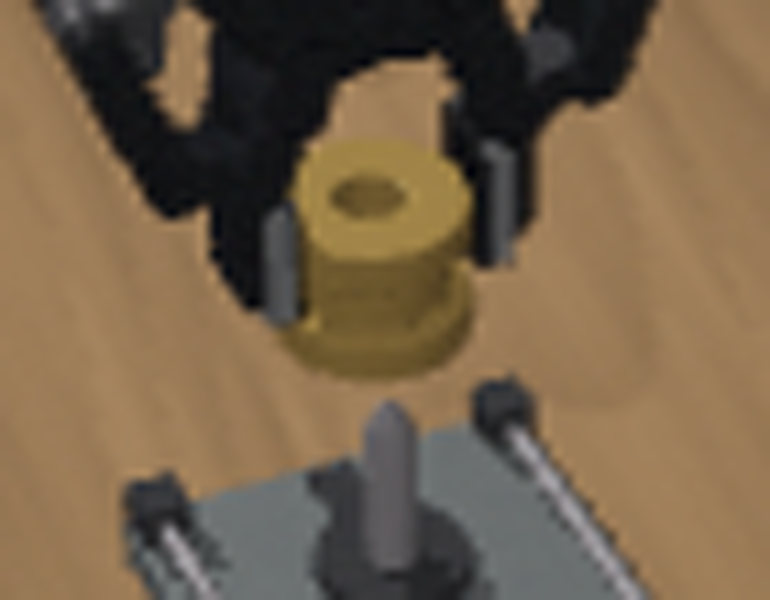

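```bash
python3 - <<'E'
from h import *
np.set_printoptions(precision=4,suppress=True)
c=dict(np.load("c_side.npz"))
g=lambda x,y:((x+.5)/11-.5+191,(y+.5)/10-.5+137)
for zt in(.1345,.136): print("disc",rayplane(c,g(382,199),zt),"bore",rayplane(c,g(368,197),zt))
print("tip",rayplane(c,g(390,404),.070))
# overlay predicted top circle & bottom rim for candidate centres
im=cv2.imread("pics/c_zoom.png")
def draw(cx,cy,z,rad,col):
    pts=[]
    for a in np.linspace(0,2*np.pi,60):
        u,v=proj(c,[cx+rad*np.cos(a),cy+rad*np.sin(a),z]);pts.append([(u-191+.5)*11-.5,(v-137+.5)*10-.5])
    cv2.polylines(im,[np.int32(pts)],True,col,1)
for z in(.1345,.0945): draw(.5425,.0135,z,.022,(0,0,255))
draw(.5425,.0135,.1345,.0075,(0,0,255))
for z in(.021,.064): draw(.5435,.0095,z,.006,(255,0,0))
draw(.5435,.0095,.021,.018,(255,0,0))
draw(.5435,.0095,.071,.003,(255,0,0))
cv2.imwrite("pics/c_ov.png",im)
E
```

```text
disc [0.5448 0.0145 0.1345] bore [0.5422 0.0162 0.1345]
disc [0.5443 0.0129 0.136 ] bore [0.5417 0.0146 0.136 ]
tip [0.5447 0.0129 0.07  ]
```

View pics/c_ov.png

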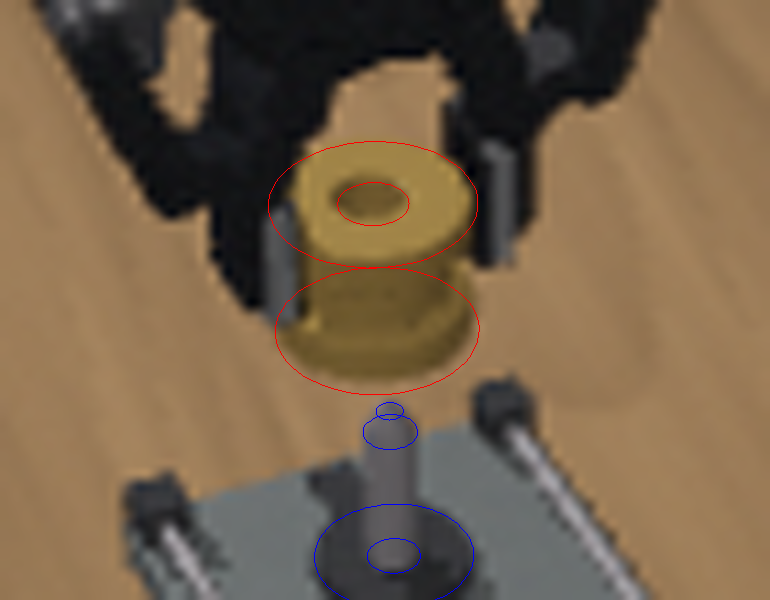

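Call:
{"name": "play_rows", "arguments": {"rows": [[1,0.9,0.1,0.5,0],[1,0.8,0,0,0],[1,0,0,0,0],[1,0,0,0,0]]}}

```text
time: 6.05
tcp_pos: [0.5433, 0.0075, 0.0914]
tool_rot: [-1.747, 1.569, 3.041]
force: [0.1, 0.6, 0.1]
opening: 0.488
```

```bash
cat > ov.py <<'E'
from rig import r
from h import *
import sys
def shot(name,ctr,circles,w=35,h=30,cam="side",f=10,imgs=True,polys=()):
    c=r.camera(cam);u,v=[int(round(a)) for a in proj(c,ctr)]
    u0,v0=u-w,v-h
    im=cv2.resize(c["frame"][v0:v+h,u0:u+w,::-1],None,fx=f,fy=f,interpolation=cv2.INTER_CUBIC)
    raw=im.copy()
    def P(X):
        a,b=proj(c,X);return [(a-u0+.5)*f-.5,(b-v0+.5)*f-.5]
    for cx,cy,z,rad,col in circles:
        pts=[P([cx+rad*np.cos(a),cy+rad*np.sin(a),z]) for a in np.linspace(0,2*np.pi,60)]
        cv2.polylines(im,[np.int32(pts)],True,col,1)
    for pl,col in polys: cv2.polylines(im,[np.int32([P(q) for q in pl])],True,col,1)
    cv2.imwrite(f"pics/{name}.png",im);cv2.imwrite(f"pics/{name}_raw.png",raw)
    np.savez(f"{name}.npz",**c);return c
E
python3 - <<'E'
from ov import *
go(r,.5438,.0085,.09,4.3)
s=r.observe();x,y,z=s["tcp_pos"];b=z-.0147
R_,B_=(0,0,255),(255,0,0)
y+=.0015
shot("d_side",[.544,.009,.08],[(x,y,b,.022,R_),(x,y,b+.04,.022,R_),(x,y,b+.04,.0075,R_),(.5435,.0095,.064,.006,B_),(.5435,.0095,.021,.018,B_)])
E
```

```text
t 6.05 tcp [0.5433 0.0075 0.0914] ty yaw 4.33 j [-0.07  0.33  1.92  0.    0.89 -0.14] F [0.1 0.6 0.1] op 0.488
shift cm [ 0.14  0.06 -0.09] roll deg 0.03 toolaxes
 [[-0.002  0.997  0.076]
 [ 0.     0.076 -0.997]
 [-1.    -0.002 -0.   ]]
```

View pics/d_side.png

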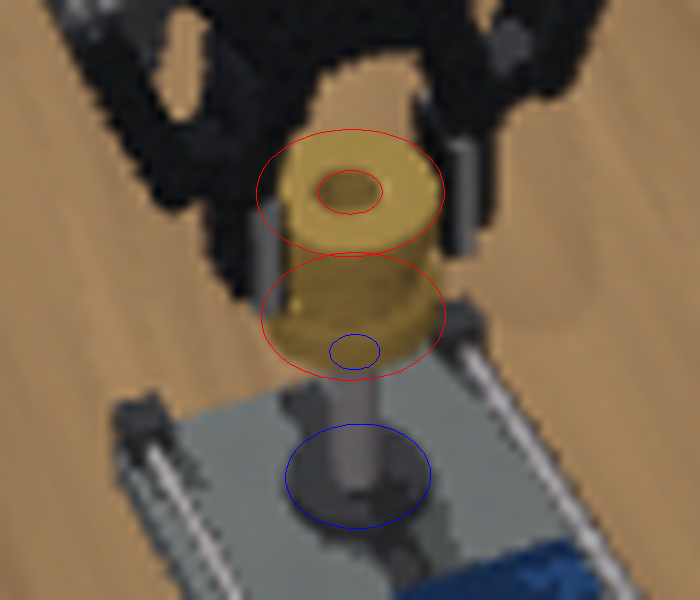

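Spool and spindle line up in the side view: both sit at column ~354 and the bore circle overlays the prediction. I'll descend gently while watching the force.

Call:
{"name": "play_rows", "arguments": {"rows": [[1,0.5,0,0,0],[1,0.5,0,0,0],[1,0.4,0,0,0]]}}

```text
time: 6.4
tcp_pos: [0.5438, 0.0075, 0.0778]
tool_rot: [-1.799, 1.571, 2.99]
force: [-0.4, 1.1, -1.2]
opening: 0.49
```

Call:
{"name": "play_rows", "arguments": {"rows": [[1,0.6,0,0,0],[1,0.7,0,0,0],[1,0.3,0,0,0]]}}

```text
time: 6.7
tcp_pos: [0.5432, 0.0075, 0.0612]
tool_rot: [-1.707, 1.569, 3.081]
force: [-1.0, -0.0, -1.6]
opening: 0.485
```

Call:
{"name": "play_rows", "arguments": {"rows": [[1,0.9,0,0,0],[1,0.9,0,0,0],[1,0.4,0,0,0],[1,0.2,0,0,0],[1,0,0,0,0]]}}

```text
time: 7.2
tcp_pos: [0.5437, 0.0075, 0.0378]
tool_rot: [-1.686, 1.57, 3.102]
force: [0.4, 0.5, -0.6]
opening: 0.484
```

Call:
{"name": "play_rows", "arguments": {"rows": [[1,0.2,0,0,0],[1,0,0,0,0]]}}

```text
time: 7.4
tcp_pos: [0.5441, 0.0074, 0.0364]
tool_rot: [1.41, 1.57, -0.085]
force: [0.1, 0.6, -0.8]
opening: 0.481
```

Call:
{"name": "play_rows", "arguments": {"rows": [[0.3,0,0,0,0],[0.3,0,0,0,0],[0.3,0,0,0,0],[0.2,0,0,0,0]]}}

```text
time: 7.8
tcp_pos: [0.5441, 0.0075, 0.0365]
tool_rot: [1.419, 1.57, -0.076]
force: [-0.7, 1.0, -0.7]
opening: 0.798
```

```bash
python3 - <<'E'
from ov import *
go(r,.5438,.0085,.09,4.3)
R_,B_=(0,0,255),(255,0,0)
x,y=.5435,.0095
shot("e_side",[.544,.009,.04],[(x,y,.021,.022,R_),(x,y,.061,.022,R_)])
E
```

```text
t 7.8 tcp [0.5441 0.0075 0.0365] ty yaw 4.34 j [-0.07  0.42  1.94 -0.    0.78 -0.14] F [-0.7  1.  -0.7] op 0.798
shift cm [-5.35 -0.02 -0.11] roll deg 0.04 toolaxes
 [[ 0.     0.997  0.076]
 [-0.     0.076 -0.997]
 [-1.     0.     0.   ]]
```

View pics/e_side.png

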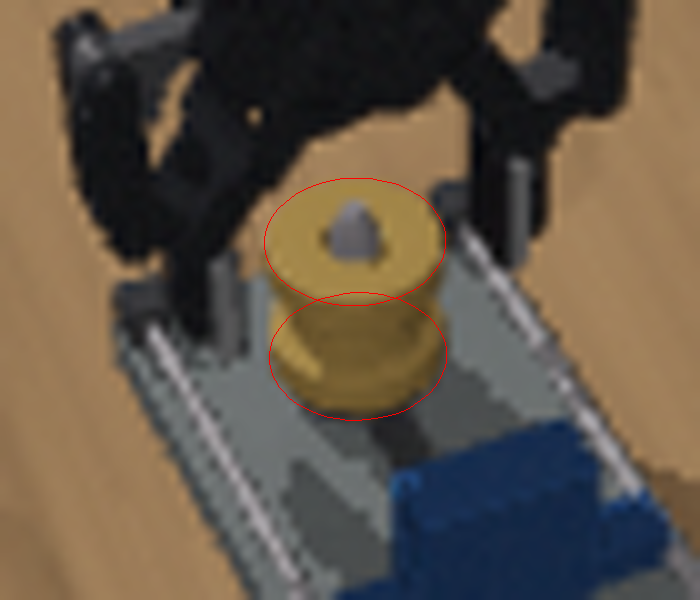

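The spool is seated: both predicted rims (z 0.021 and 0.061) match and the spindle tip shows in the bore at crop (353,225). Next is the nearest brass shim, at about (0.514,-0.287).

Call:
{"name": "play_rows", "arguments": {"rows": [[0.2,-3,0,0,0],[0.1,-4,0,0,0],[0,-2,0,3,0],[0,0,0,5,1.5],[0,0,0.0,5,2]]}}

```text
time: 8.35
tcp_pos: [0.5538, -0.1232, 0.1281]
tool_rot: [1.275, 1.567, -0.28]
force: [-0.2, -0.2, -0.6]
opening: 1.0
```

```bash
python3 - <<'E'
from rig import r
from h import *
plan(r,.514,-.2866,.11,-15.5,0,vmax=4.5)
E
```

```text
t 8.35 tcp [ 0.5538 -0.1232  0.1281] ty yaw 0.91 j [-0.3   0.32  1.85  0.    0.97 -0.31] F [-0.2 -0.2 -0.6] op 1.0
shift cm [ 1.81 -4.24 16.27] roll deg 16.41 toolaxes
 [[ 0.004  1.     0.016]
 [-0.001  0.016 -1.   ]
 [-1.     0.004  0.001]]
[0, 0.45, -1.06, 4.07, np.float64(4.1)]
[0, 0.45, -0.77, 4.13, np.float64(4.1)]
[0, 0.45, -0.47, 4.18, np.float64(4.1)]
[0, 0.45, -0.17, 4.2, np.float64(4.1)]
```

Call:
{"name": "play_rows", "arguments": {"rows": [[0,0.4,-1.0,4.1,4],[0,0.4,-0.8,4.1,4],[0,0.4,-0.5,4.0,4],[0,0.4,-0.1,2.6,4],[0,0,0,0,0]]}}

```text
time: 8.85
tcp_pos: [0.5157, -0.2715, 0.1099]
tool_rot: [-0.177, 1.57, -2.017]
force: [0.2, -0.1, 0.1]
opening: 0.998
```

```bash
python3 - <<'E'
from ov import *
plan(r,.514,-.2866,.016,-15.5,0,vmax=4.5)
c=dict(np.load("side0.npz"));cv2.imwrite("pics/shims.png",cv2.resize(c["frame"][240:370,170:350,::-1],None,fx=4,fy=4,interpolation=cv2.INTER_CUBIC))
E
```

```text
t 8.85 tcp [ 0.5157 -0.2715  0.1099] ty yaw -15.44 j [-0.56  0.37  1.82 -0.    0.95 -0.29] F [ 0.2 -0.1  0.1] op 0.998
shift cm [9.39 0.24 1.49] roll deg 0.06 toolaxes
 [[-0.     0.964 -0.266]
 [-0.001 -0.266 -0.964]
 [-1.    -0.     0.001]]
[0, 3.13, 0.08, 0.5, np.float64(0.02)]
[0, 3.13, 0.08, 0.5, np.float64(0.02)]
[0, 3.13, 0.08, 0.5, np.float64(0.02)]
```

View pics/shims.png

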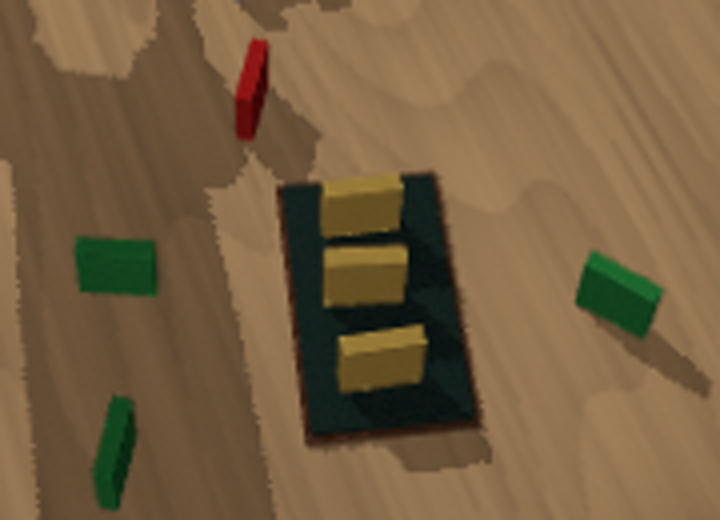

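Candidates in this crop: brass plates at (360,205), (365,275) and (382,358), standing on the dark green board. Green ones are at (115,265), (115,455) and (620,295), and a red one is at (252,88). The brass ones are the shims, being brass-coloured, on the board and about 44 mm apart. I'll take the top one in the crop.

Call:
{"name": "play_rows", "arguments": {"rows": [[0,2.0,0.2,1.5,0],[0,3.5,0,0,0],[0,2.5,0,0,0],[0,1.2,0,0,0],[0,0,0,0,0]]}}

```text
time: 9.35
tcp_pos: [0.5134, -0.2814, 0.0163]
tool_rot: [-1.928, 1.566, 2.521]
force: [-0.8, 0.5, 0.5]
opening: 0.999
```

```bash
python3 - <<'E'
from ov import *
plan(r,.514,-.2866,.016,-15.7,0,vmax=4.5)
def rect(cx,cy,z,yaw,a=.02,b=.005):
    t=np.radians(yaw);ex=np.array([np.cos(t),np.sin(t),0]);ey=np.array([-np.sin(t),np.cos(t),0]);o=np.array([cx,cy,z])
    return [o+sa*a*ex+sb*b*ey for sa,sb in((1,1),(1,-1),(-1,-1),(-1,1))]
shot("f_side",[.514,-.287,.03],[],polys=[(rect(.514,-.2866,.048,-15.7),(0,0,255)),(rect(.514,-.2866,.008,-15.7),(0,0,255))])
E
```

```text
t 9.35 tcp [ 0.5134 -0.2814  0.0163] ty yaw -15.1 j [-0.58  0.52  1.84  0.    0.79 -0.31] F [-0.8  0.5  0.5] op 0.999
shift cm [0.03 0.19 0.48] roll deg 0.6 toolaxes
 [[-0.004  0.965 -0.26 ]
 [ 0.003 -0.26  -0.965]
 [-1.    -0.004 -0.002]]
[0, 0.03, 0.19, 0.48, np.float64(0.6)]
```

View pics/f_side.png

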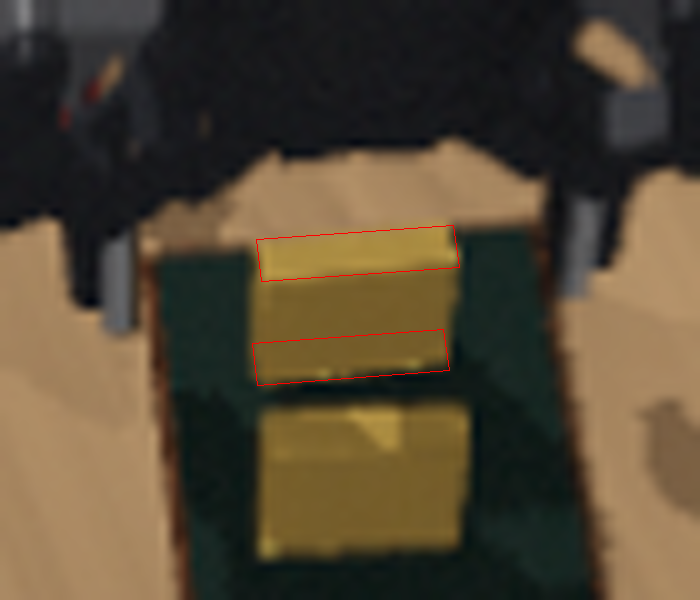

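Call:
{"name": "play_rows", "arguments": {"rows": [[0,0,0.1,0.4,0.6],[0,0,0,0,0],[0,0,0,0,0]]}}

```text
time: 9.7
tcp_pos: [0.5159, -0.2882, 0.0198]
tool_rot: [1.277, 1.568, -0.569]
force: [0.3, -0.4, -0.3]
opening: 1.0
```

```bash
python3 - <<'E'
from rig import r
from h import *
plan(r,.514,-.2866,.016,-15.7,0,vmax=4.5)
E
```

```text
t 9.7 tcp [ 0.5159 -0.2882  0.0198] ty yaw -15.77 j [-0.58  0.52  1.83  0.    0.79 -0.31] F [ 0.3 -0.4 -0.3] op 1.0
shift cm [ 0.38 -0.23 -0.1 ] roll deg -0.07 toolaxes
 [[ 0.002  0.962 -0.272]
 [-0.002 -0.272 -0.962]
 [-1.     0.003  0.001]]
[0, 0.38, -0.23, -0.1, np.float64(-0.07)]
```

Call:
{"name": "play_rows", "arguments": {"rows": [[0.2,0.2,-0.1,-0.1,0],[0.4,0,0,0,0],[1,0,0,0,0],[1,0,0,0,0],[1,0,0,0,0]]}}

```text
time: 10.2
tcp_pos: [0.5143, -0.2863, 0.0166]
tool_rot: [1.28, 1.57, -0.566]
force: [0.3, 0.2, 1.0]
opening: 0.454
```

Call:
{"name": "play_rows", "arguments": {"rows": [[1,0,0,0,0],[1,0,0,0,0]]}}

```text
time: 10.4
tcp_pos: [0.5143, -0.2863, 0.0166]
tool_rot: [1.288, 1.57, -0.558]
force: [-0.7, 0.9, 2.3]
opening: 0.456
```

```bash
python3 - <<'E'
from rig import r
from h import *
o=np.array([.5475,-.0333]);t=np.radians(4.3);ex=np.array([np.cos(t),np.sin(t)]);ey=np.array([-np.sin(t),np.cos(t)])
print("shim1 xy",o+.0130*ey,"hi start",o+.000*ey)
plan(r,.514,-.2866,.12,4.3,1,vmax=4.5)
E
```

```text
shim1 xy [ 0.54652528 -0.02033659] hi start [ 0.5475 -0.0333]
t 10.4 tcp [ 0.5143 -0.2863  0.0166] ty yaw -15.76 j [-0.58  0.52  1.83  0.    0.78 -0.31] F [-0.7  0.9  2.3] op 0.456
shift cm [-10.34  -0.02   0.04] roll deg -20.06 toolaxes
 [[ 0.     0.962 -0.272]
 [-0.    -0.272 -0.962]
 [-1.     0.001  0.   ]]
[1, -3.45, -0.01, 0.01, np.float64(-6.69)]
[1, -3.45, -0.01, 0.01, np.float64(-6.69)]
[1, -3.45, -0.01, 0.01, np.float64(-6.69)]
```

Call:
{"name": "play_rows", "arguments": {"rows": [[1,-2,0,0,0],[1,-4,0,0,0],[1,-3.5,0,-1,-2],[1,0,0,-4,-4.5],[1,0,0,-4.5,-4.5]]}}

```text
time: 10.9
tcp_pos: [0.535, -0.1941, 0.1129]
tool_rot: [1.221, 1.567, -0.433]
force: [-1.0, 0.8, -1.2]
opening: 0.458
```

```bash
python3 - <<'E'
from rig import r
from h import *
plan(r,.5466,-.0208,.112,4.3,1,vmax=4.5)
E
```

```text
t 10.9 tcp [ 0.535  -0.1941  0.1129] ty yaw -4.76 j [-0.42  0.34  1.86 -0.    0.94 -0.34] F [-1.   0.8 -1.2] op 0.458
shift cm [  0.07  -0.28 -17.36] roll deg -9.06 toolaxes
 [[ 0.004  0.997 -0.083]
 [-0.002 -0.083 -0.997]
 [-1.     0.004  0.001]]
[1, 0.02, -0.07, -4.34, np.float64(-2.26)]
[1, 0.02, 0.1, -4.34, np.float64(-2.26)]
[1, 0.02, 0.27, -4.33, np.float64(-2.26)]
[1, 0.02, 0.44, -4.32, np.float64(-2.26)]
```

Call:
{"name": "play_rows", "arguments": {"rows": [[1,0,-0.1,-4.3,-2.2],[1,0,0.1,-4.3,-2.2],[1,0,0.3,-3.8,-2.2],[1,0,0.3,-2.5,-1.5],[1,0,0.1,-1.2,-0.7]]}}

```text
time: 11.4
tcp_pos: [0.544, -0.03, 0.1105]
tool_rot: [-1.977, 1.569, 2.809]
force: [0.2, 1.0, -0.9]
opening: 0.453
```

Call:
{"name": "play_rows", "arguments": {"rows": [[1,0,0,0,0],[1,0,0,0,0],[1,0,0,0,0]]}}

```text
time: 11.7
tcp_pos: [0.5447, -0.0337, 0.1111]
tool_rot: [-0.471, 1.57, -1.973]
force: [-0.0, 0.6, -1.3]
opening: 0.457
```

```bash
python3 - <<'E'
from rig import r
from h import *
plan(r,.5466,-.0208,.0236,4.3,1,vmax=4.5)
E
```

```text
t 11.7 tcp [ 0.5447 -0.0337  0.1111] ty yaw 3.94 j [-0.14  0.31  1.91 -0.    0.93 -0.21] F [-0.   0.6 -1.3] op 0.457
shift cm [ 8.75  0.28 -1.27] roll deg -0.36 toolaxes
 [[-0.     0.998  0.069]
 [-0.     0.069 -0.998]
 [-1.    -0.     0.   ]]
[1, 4.38, 0.14, -0.64, np.float64(-0.18)]
[1, 4.38, 0.14, -0.64, np.float64(-0.18)]
```

Call:
{"name": "play_rows", "arguments": {"rows": [[1,2,0.3,-1.2,-0.3],[1,2.5,0,0,0],[1,1.5,0,0,0],[1,0.6,0,0,0],[1,0,0,0,0]]}}

```text
time: 12.2
tcp_pos: [0.5461, -0.0208, 0.0443]
tool_rot: [-1.712, 1.569, 3.075]
force: [0.1, 0.6, -1.5]
opening: 0.459
```

Call:
{"name": "play_rows", "arguments": {"rows": [[1,0,0,0,0],[1,0,0,0,0]]}}

```text
time: 12.4
tcp_pos: [0.5481, -0.0205, 0.0464]
tool_rot: [1.366, 1.568, -0.13]
force: [0.1, -0.2, -1.3]
opening: 0.457
```

```bash
cat >> ov.py <<'E'
def rect(cx,cy,z,yaw,a=.02,b=.005):
    t=np.radians(yaw);ex=np.array([np.cos(t),np.sin(t),0]);ey=np.array([-np.sin(t),np.cos(t),0]);o=np.array([cx,cy,z])
    return [o+sa*a*ex+sb*b*ey for sa,sb in((1,1),(1,-1),(-1,-1),(-1,1))]
E
python3 - <<'E'
from ov import *
plan(r,.5466,-.0208,.0236,4.3,1,vmax=4.5)
x,y,z=r.observe()["tcp_pos"];b=z-.0086
shot("g_side",[.546,-.015,.04],[],polys=[(rect(x,y,b,4.3),(0,0,255)),(rect(x,y,b+.04,4.3),(0,0,255))])
E
```

```text
t 12.4 tcp [ 0.5481 -0.0205  0.0464] ty yaw 4.32 j [-0.12  0.41  1.93 -0.    0.8  -0.19] F [ 0.1 -0.2 -1.3] op 0.457
shift cm [ 2.28 -0.15  0.02] roll deg 0.02 toolaxes
 [[ 0.002  0.997  0.075]
 [-0.     0.075 -0.997]
 [-1.     0.002  0.   ]]
[1, 2.28, -0.15, 0.02, np.float64(0.02)]
```

View pics/g_side.png

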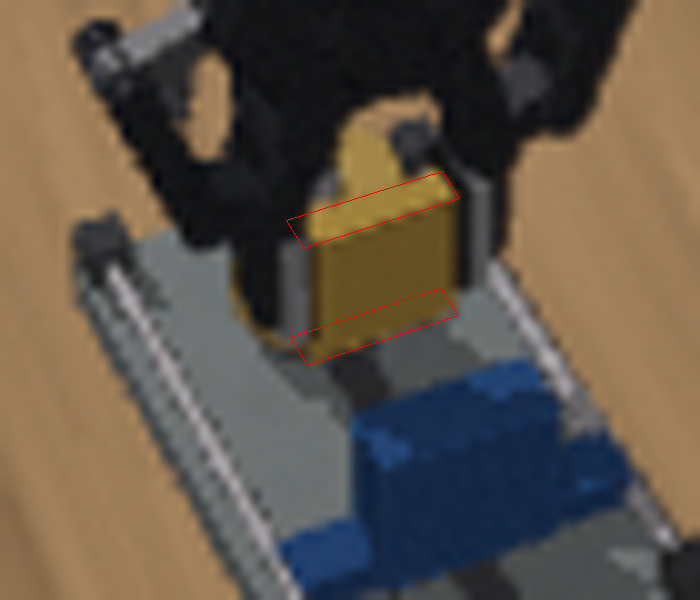

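Call:
{"name": "play_rows", "arguments": {"rows": [[1,0.7,0,0,0],[1,0.7,0,0,0],[1,0.4,0,0,0],[1,0.2,0,0,0],[1,0,0,0,0]]}}

```text
time: 12.95
tcp_pos: [0.5463, -0.02, 0.0246]
tool_rot: [-1.75, 1.569, 3.038]
force: [-0.2, -0.2, -0.8]
opening: 0.457
```

Call:
{"name": "play_rows", "arguments": {"rows": [[1,0,0,0,0],[1,0,0,0,0]]}}

```text
time: 13.15
tcp_pos: [0.5471, -0.0202, 0.0254]
tool_rot: [1.346, 1.57, -0.149]
force: [-0.7, 0.6, -1.6]
opening: 0.457
```

Down another 1.5 mm, then feel for contact.

Call:
{"name": "play_rows", "arguments": {"rows": [[1,0.15,0,0,0],[1,0.05,0,0,0],[1,0,0,0,0]]}}

```text
time: 13.45
tcp_pos: [0.5471, -0.0202, 0.0236]
tool_rot: [1.277, 1.571, -0.219]
force: [-0.4, 0.2, 1.0]
opening: 0.455
```

Call:
{"name": "play_rows", "arguments": {"rows": [[0.42,0,0,0,0],[0.38,0,0,0,0],[0.38,0,0,0,0]]}}

```text
time: 13.75
tcp_pos: [0.5471, -0.0202, 0.0234]
tool_rot: [1.438, 1.57, -0.057]
force: [-0.7, 0.1, -0.1]
opening: 0.619
```

Call:
{"name": "play_rows", "arguments": {"rows": [[0.38,-1,0,0,0],[0.38,-2.5,0,0,0],[0.38,-3.5,0,0,0],[0.38,-2.0,0,1.5,0],[0.5,0,0,3.0,0]]}}

```text
time: 14.25
tcp_pos: [0.5537, -0.0646, 0.1181]
tool_rot: [1.375, 1.562, -0.117]
force: [0.6, -0.7, 1.0]
opening: 0.504
```

```bash
python3 - <<'E'
from ov import *
go(r,.5466,-.1,.12,4.3)
shot("h_side",[.546,-.015,.04],[],polys=[(rect(.5471,-.0202,.015,4.3),(0,0,255)),(rect(.5471,-.0202,.055,4.3),(0,0,255))])
E
```

```text
t 14.25 tcp [ 0.5537 -0.0646  0.1181] ty yaw 4.5 j [-0.19  0.31  1.88  0.    0.94 -0.27] F [ 0.6 -0.7  1. ] op 0.504
shift cm [-0.19 -0.98  3.48] roll deg 0.2 toolaxes
 [[ 0.008  0.997  0.078]
 [-0.001  0.078 -0.997]
 [-1.     0.008  0.002]]
```

View pics/h_side.png

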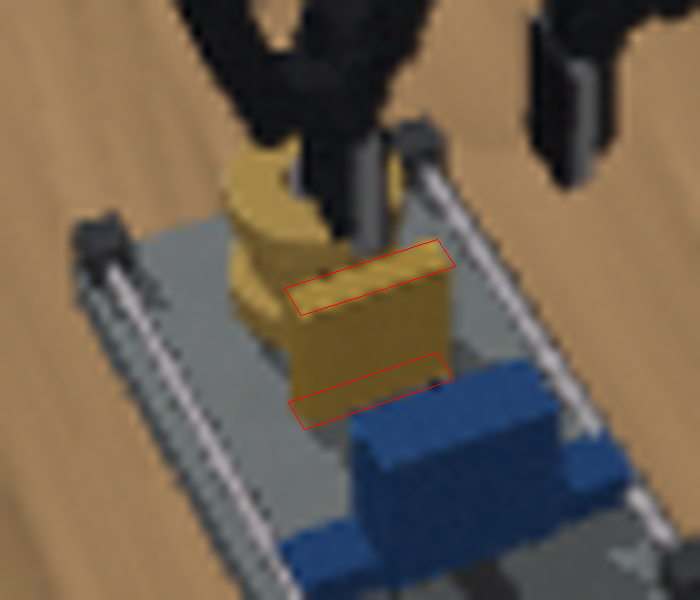

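The first shim stands squarely in front of the spool and matches its predicted outline. Now a trial push on the jaw to see whether one shim is enough.

Call:
{"name": "play_rows", "arguments": {"rows": [[1,0,-0.3,3.5,0],[1,0.5,0,0.8,0],[1,2.5,0,0,0],[1,2.5,0,0,0],[1,0,0,0,0]]}}

```text
time: 14.8
tcp_pos: [0.5468, -0.1069, 0.0549]
tool_rot: [-1.949, 1.562, 2.838]
force: [-1.5, 0.5, -0.9]
opening: 0.003
```

Call:
{"name": "play_rows", "arguments": {"rows": [[1,0,0,0,0],[1,0,0,0,0],[1,0,0,0,0]]}}

```text
time: 15.1
tcp_pos: [0.5519, -0.1082, 0.0598]
tool_rot: [1.236, 1.568, -0.259]
force: [-0.6, -0.0, -0.1]
opening: -0.003
```

```bash
python3 - <<'E'
from ov import *
plan(r,.5531,-.1081,.028,4.3,1)
shot("i_side",[.55,-.07,.04],[])
E
```

```text
t 15.1 tcp [ 0.5519 -0.1082  0.0598] ty yaw 4.35 j [-0.27  0.41  1.89  0.    0.84 -0.35] F [-0.6 -0.  -0.1] op -0.003
shift cm [ 3.18  0.11 -0.01] roll deg 0.05 toolaxes
 [[ 0.003  0.997  0.076]
 [-0.001  0.076 -0.997]
 [-1.     0.003  0.001]]
[1, 3.18, 0.11, -0.01, np.float64(0.05)]
```

View pics/i_side.png

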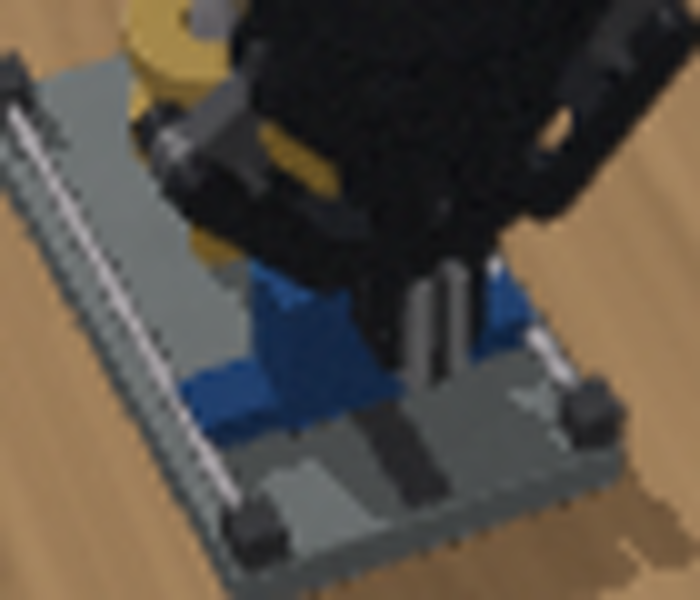

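Call:
{"name": "play_rows", "arguments": {"rows": [[1,1.2,0,0,0],[1,1.2,0,0,0],[1,0.5,0,0,0],[1,0,0,0,0],[1,0,0,-0.3,0]]}}

```text
time: 15.65
tcp_pos: [0.5501, -0.1052, 0.0287]
tool_rot: [-1.846, 1.57, 2.942]
force: [-1.0, -0.8, 0.3]
opening: 0.002
```

Call:
{"name": "play_rows", "arguments": {"rows": [[1,0,0,-0.6,0],[1,0,0,-0.6,0],[1,0,0,-0.4,0]]}}

```text
time: 15.95
tcp_pos: [0.5495, -0.089, 0.0296]
tool_rot: [0.695, 1.569, -0.799]
force: [-0.0, -3.0, -1.4]
opening: -0.002
```

Call:
{"name": "play_rows", "arguments": {"rows": [[1,0,0,-0.8,0],[1,0,0,-0.8,0]]}}

```text
time: 16.15
tcp_pos: [0.5483, -0.0732, 0.0296]
tool_rot: [0.687, 1.569, -0.808]
force: [0.5, -4.4, 0.5]
opening: -0.001
```

Call:
{"name": "play_rows", "arguments": {"rows": [[1,0,0,-0.6,0],[1,0,0,-0.4,0],[1,0,0,-0.2,0]]}}

```text
time: 16.45
tcp_pos: [0.5474, -0.0611, 0.0296]
tool_rot: [0.787, 1.57, -0.707]
force: [-0.2, -4.4, 1.2]
opening: 0.002
```

Call:
{"name": "play_rows", "arguments": {"rows": [[1,0,0,-0.2,0],[1,0,0,-0.2,0]]}}

```text
time: 16.65
tcp_pos: [0.5471, -0.0575, 0.0296]
tool_rot: [0.818, 1.57, -0.677]
force: [0.1, -4.8, 3.1]
opening: 0.002
```

Call:
{"name": "play_rows", "arguments": {"rows": [[1,0,0,-0.2,0],[1,0,0,-0.1,0]]}}

```text
time: 16.85
tcp_pos: [0.5469, -0.0547, 0.0296]
tool_rot: [0.71, 1.57, -0.785]
force: [0.4, -6.0, 2.3]
opening: -0.001
```

Call:
{"name": "play_rows", "arguments": {"rows": [[1,0,0,-0.1,0],[1,0,0,-0.1,0]]}}

```text
time: 17.05
tcp_pos: [0.5469, -0.0541, 0.0297]
tool_rot: [0.248, 1.567, -1.246]
force: [0.6, -12.0, 1.3]
opening: 0.002
```

Call:
{"name": "play_rows", "arguments": {"rows": [[1,0,0,-0.1,0],[1,0,0,0,0]]}}

```text
time: 17.25
tcp_pos: [0.5469, -0.0541, 0.0296]
tool_rot: [0.184, 1.566, -1.309]
force: [0.1, -12.9, 1.2]
opening: 0.001
```

```bash
python3 - <<'E'
from ov import *
go(r,.5531,-.1081,.028,4.3)
o=np.array([.5470,-.0335]);t=np.radians(4.3);ey=np.array([-np.sin(t),np.cos(t)])
j=o
shot("j_side",[.546,-.02,.04],[],polys=[(rect(*j,.060,4.3,.023,.01),(0,0,255))])
shot("j_top",[.546,-.02,.04],[],cam="top",polys=[(rect(*(o+[.0005,0]),.060,4.3,.023,.01),(0,0,255))])
E
```

```text
t 17.25 tcp [ 0.5469 -0.0541  0.0296] ty yaw 4.44 j [-0.18  0.44  1.93 -0.01  0.77 -0.25] F [  0.1 -12.9   1.2] op 0.001
shift cm [0.19 0.2  5.43] roll deg 0.14 toolaxes
 [[ 0.001  0.997  0.077]
 [-0.004  0.077 -0.997]
 [-1.     0.001  0.005]]
```

View pics/j_side.png

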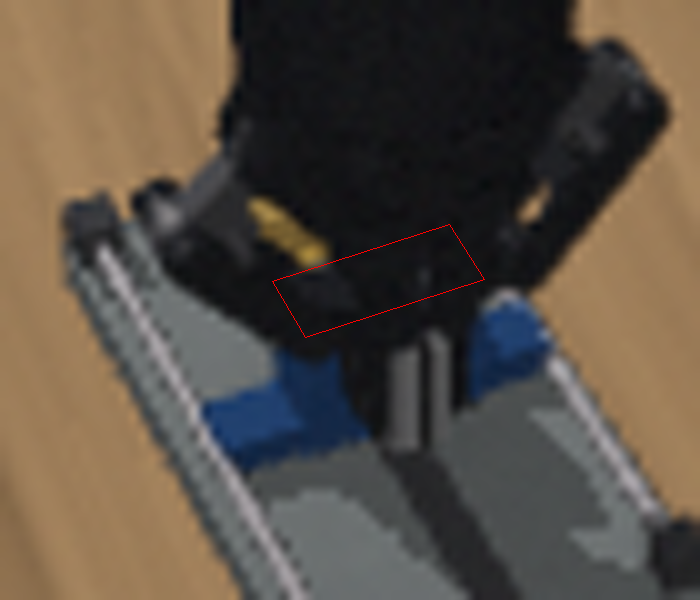

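View pics/j_top.png

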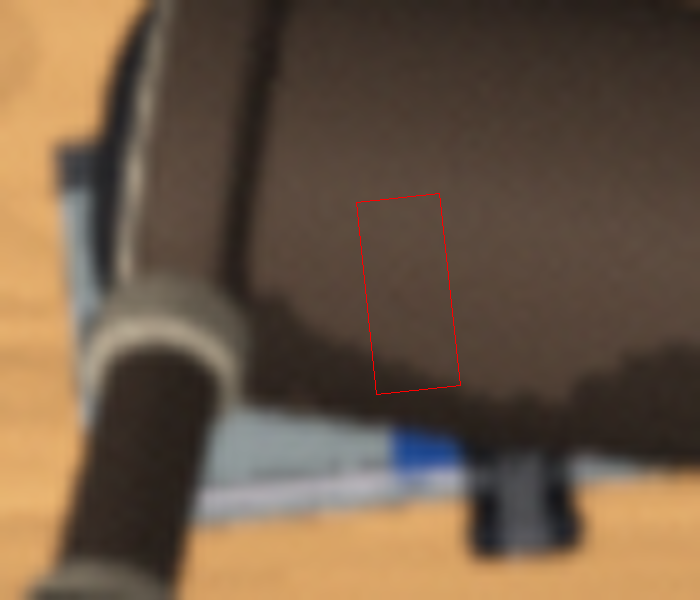

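```bash
python3 - <<'E'
from h import *
np.set_printoptions(precision=4,suppress=True)
t=np.radians(4.3);ex=np.array([np.cos(t),np.sin(t)]);ey=np.array([-np.sin(t),np.cos(t)]);o=np.array([.5475,-.0333])
for f in("top0","j_top","side0","j_side"):
    c=dict(np.load(f+".npz"));W=cloud(c);im=c["frame"].astype(int)
    m=(im[...,2]>im[...,0]+40)&(im[...,2]>im[...,1]+30)&(abs(W[...,1]+.05)<.08)&(abs(W[...,0]-.55)<.08)
    p=W[m];bx=(p[:,:2]-o)@ex;by=(p[:,:2]-o)@ey
    for nm,q in(("wing-",(bx<-.026)),("wing+",(bx>.026)),("wing- top",(bx<-.026)&(p[:,2]>.023)),("wing+ top",(bx>.026)&(p[:,2]>.023))):
        if q.sum()>3: print(f,nm,q.sum(),"by min/med/max",by[q].min(),np.median(by[q]),by[q].max(),"bx",bx[q].min(),bx[q].max())
E
```

```text
top0 wing- 46 by min/med/max -0.04858184410074149 -0.03973632446969799 -0.03197600265885846 bx -0.04291757166891075 -0.026970808800280917
top0 wing+ 46 by min/med/max -0.04835152767312018 -0.040130356807063235 -0.032020863271230056 bx 0.026597878151550958 0.04259681331992459
top0 wing- top 42 by min/med/max -0.04753457679656429 -0.0392146961720813 -0.03197600265885846 bx -0.042400924655550565 -0.026970808800280917
top0 wing+ top 43 by min/med/max -0.0475445897144268 -0.03951961800271384 -0.032020863271230056 bx 0.026597878151550958 0.04259681331992459
j_top wing- 28 by min/med/max -0.007456484746514403 0.001399107882922027 0.007813927461424522 bx -0.043162508894710114 -0.032592007097221376
j_top wing- top 25 by min/med/max -0.007456484746514403 0.0004293480310612814 0.007813927461424522 bx -0.04149379203463215 -0.032592007097221376
side0 wing- 40 by min/med/max -0.04792431802799676 -0.03901664639109466 -0.030613219185657955 bx -0.044415102382888504 -0.026587636523062272
side0 wing+ 30 by min/med/max -0.0479466823513358 -0.03977669986267475 -0.03297944612500505 bx 0.026698988530581922
[... 179 characters left out ...]
top 30 by min/med/max -0.0479466823513358 -0.03977669986267475 -0.03297944612500505 bx 0.026698988530581922 0.041386505659679565
j_side wing- 40 by min/med/max -0.007120504237987766 -0.0001584141642576349 0.009249290339301728 bx -0.04422907935702637 -0.026286305356738603
j_side wing+ 27 by min/med/max -0.00964816815802114 1.6127714998879134e-05 0.00852951714369098 bx 0.027005001272195777 0.04098688221848464
j_side wing- top 40 by min/med/max -0.007120504237987766 -0.0001584141642576349 0.009249290339301728 bx -0.04422907935702637 -0.026286305356738603
j_side wing+ top 27 by min/med/max -0.00964816815802114 1.6127714998879134e-05 0.00852951714369098 bx 0.027005001272195777 0.04098688221848464
```

The push stopped dead with the jaw at bed y ≈ 0: the wings moved from -0.0395 to 0.000. So one shim leaves slack and a second is needed. Backing off now to fetch the middle brass shim.

Call:
{"name": "play_rows", "arguments": {"rows": [[1,0,0,1.5,0],[1,0,0,2,0],[1,0,0,2,0],[1,-2,0,0.5,0],[1,-4,0,0.5,0]]}}

```text
time: 17.85
tcp_pos: [0.5469, -0.1147, 0.0857]
tool_rot: [-2.136, 1.559, 2.65]
force: [-0.2, 0.5, -0.2]
opening: 0.003
```

```bash
python3 - <<'E'
from ov import *
plan(r,.5005,-.3248,.10,-17.1,0,vmax=4.5)
shot("k_side",[.546,-.02,.04],[])
E
```

```text
t 17.85 tcp [ 0.5469 -0.1147  0.0857] ty yaw 4.22 j [-0.29  0.37  1.88  0.    0.9  -0.36] F [-0.2  0.5 -0.2] op 0.003
shift cm [-1.5  -6.18 20.6 ] roll deg 21.32 toolaxes
 [[-0.01   0.997  0.073]
 [ 0.005  0.074 -0.997]
 [-1.    -0.01  -0.006]]
[0, -0.3, -1.24, 4.12, np.float64(4.26)]
[0, -0.3, -0.93, 4.2, np.float64(4.26)]
[0, -0.3, -0.61, 4.26, np.float64(4.26)]
[0, -0.3, -0.29, 4.29, np.float64(4.26)]
[0, -0.3, 0.03, 4.3, np.float64(4.26)]
```

View pics/k_side.png

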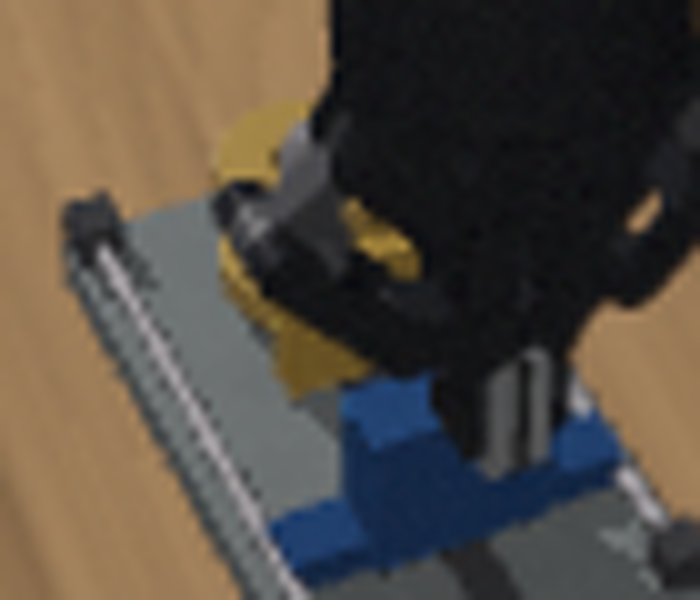

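Call:
{"name": "play_rows", "arguments": {"rows": [[0.5,-1.5,-1.2,4.1,4.2],[0,0,-0.9,4.2,4.2],[0,0,-0.6,4.2,4.2],[0,0,-0.3,4.2,4.2],[0,0,0,2.5,4.2]]}}

```text
time: 18.4
tcp_pos: [0.5093, -0.3087, 0.1039]
tool_rot: [-3.078, 1.569, 1.338]
force: [0.7, 0.5, -0.6]
opening: 0.847
```

Call:
{"name": "play_rows", "arguments": {"rows": [[0,0,0,0.5,0],[0,0,0,0,0],[0,0,0,0,0]]}}

```text
time: 18.7
tcp_pos: [0.5085, -0.31, 0.1037]
tool_rot: [-2.493, 1.569, 1.93]
force: [0.1, 1.2, -0.2]
opening: 0.998
```

```bash
python3 - <<'E'
from ov import *
plan(r,.5005,-.3248,.0165,-17.1,0,vmax=4.5)
p=(.5005,-.3248)
shot("l_side",[.5,-.32,.03],[],polys=[(rect(*p,.048,-17.1),(0,0,255)),(rect(*p,.008,-17.1),(0,0,255))])
E
```

```text
t 18.7 tcp [ 0.5085 -0.31    0.1037] ty yaw -16.6 j [-0.62  0.4   1.79  0.    0.95 -0.33] F [ 0.1  1.2 -0.2] op 0.998
shift cm [ 8.72 -0.33  1.66] roll deg 0.5 toolaxes
 [[-0.001  0.958 -0.286]
 [ 0.002 -0.286 -0.958]
 [-1.    -0.001 -0.002]]
[0, 4.36, -0.17, 0.83, np.float64(0.25)]
[0, 4.36, -0.16, 0.83, np.float64(0.25)]
```

View pics/l_side.png

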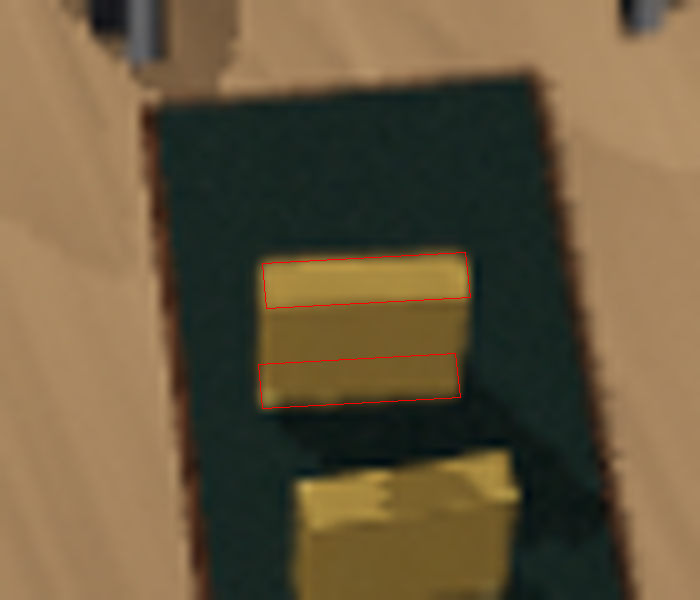

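The predicted outline sits on the brass shim at crop (365,330), so I'm descending.

Call:
{"name": "play_rows", "arguments": {"rows": [[0,2.0,-0.3,1.7,1.2],[0,3.0,0,0,0],[0,2.5,0,0,0],[0,1.2,0,0,0],[0,0,0,0,0]]}}

```text
time: 19.25
tcp_pos: [0.4996, -0.3247, 0.0151]
tool_rot: [-1.967, 1.566, 2.435]
force: [-0.7, 0.9, -1.2]
opening: 0.998
```

Call:
{"name": "play_rows", "arguments": {"rows": [[0,0,0,0,0],[0,0,0,0,0],[0,0,0,0,0],[0,0,0,0,0]]}}

```text
time: 19.65
tcp_pos: [0.5016, -0.3276, 0.0184]
tool_rot: [1.241, 1.569, -0.641]
force: [0.2, -0.8, 0.6]
opening: 1.005
```

```bash
python3 - <<'E'
from ov import *
plan(r,.5005,-.3248,.0165,-18,0,vmax=4.5)
E
```

```text
t 19.65 tcp [ 0.5016 -0.3276  0.0184] ty yaw -17.86 j [-0.65  0.53  1.81  0.    0.8  -0.34] F [ 0.2 -0.8  0.6] op 1.005
shift cm [ 0.19 -0.19 -0.24] roll deg 0.14 toolaxes
 [[ 0.002  0.952 -0.307]
 [-0.001 -0.307 -0.952]
 [-1.     0.002  0.001]]
[0, 0.19, -0.19, -0.24, np.float64(0.14)]
```

Call:
{"name": "play_rows", "arguments": {"rows": [[0.2,0.1,-0.1,-0.2,0],[0.4,0,0,0,0],[1,0,0,0,0],[1,0,0,0,0],[1,0,0,0,0]]}}

```text
time: 20.15
tcp_pos: [0.5008, -0.3251, 0.0165]
tool_rot: [1.257, 1.57, -0.625]
force: [0.9, -0.2, 1.4]
opening: 0.458
```

Call:
{"name": "play_rows", "arguments": {"rows": [[1,0,0,0,0],[1,0,0,0,0]]}}

```text
time: 20.35
tcp_pos: [0.5008, -0.3251, 0.0165]
tool_rot: [1.183, 1.57, -0.699]
force: [0.4, 0.1, 2.6]
opening: 0.454
```

Call:
{"name": "play_rows", "arguments": {"rows": [[1,-2,0,0,0],[1,-4,0,0,0],[1,-3.5,0,-1,-2],[1,0,0,-4,-4.5],[1,0,0,-4.5,-4.5]]}}

```text
time: 20.85
tcp_pos: [0.5248, -0.2337, 0.113]
tool_rot: [1.196, 1.566, -0.495]
force: [0.3, 1.9, -2.2]
opening: 0.459
```

```bash
python3 - <<'E'
from ov import *
np.set_printoptions(precision=4,suppress=True)
t=np.radians(4.3);ex=np.array([np.cos(t),np.sin(t)]);ey=np.array([-np.sin(t),np.cos(t)]);o=np.array([.5475,-.0333])
for by in(-.002,-.004): print(by,o+by*ey)
plan(r,*(o-.003*ey),.112,4.3,1,vmax=4.5)
for n in("side","top"):
    c=r.camera(n);W=cloud(c);np.savez(f"m_{n}.npz",**c)
    hsv=cv2.cvtColor(c["frame"],cv2.COLOR_RGB2HSV)
    m=(hsv[...,0]>=19)&(hsv[...,0]<=32)&(hsv[...,1]>120)&(W[...,2]>.05)&(W[...,2]<.058)&(abs(W[...,1]+.02)<.025)&(abs(W[...,0]-.546)<.035)
    p=W[m];print(n,len(p)); 
    if len(p)>8:
        by=(p[:,:2]-o)@ey;bx=(p[:,:2]-o)@ex;print("by",by.min(),np.median(by),by.max(),"bx",bx.min(),bx.max(),cv2.minAreaRect((p[:,:2]*1000).astype(np.float32)))
    cc=proj(c,[.546,-.01,.05]);u,v=int(cc[0]),int(cc[1]);cv2.imwrite(f"pics/m_{n}.png",cv2.resize(c["frame"][v-30:v+30,u-35:u+35,::-1],None,fx=10,fy=10,interpolation=cv2.INTER_CUBIC))
E
```

```text
-0.002 [ 0.5476 -0.0353]
-0.004 [ 0.5478 -0.0373]
t 20.85 tcp [ 0.5248 -0.2337  0.113 ] ty yaw -6.85 j [-0.49  0.35  1.84  0.    0.94 -0.38] F [ 0.3  1.9 -2.2] op 0.459
shift cm [  0.07  -0.08 -19.87] roll deg -11.15 toolaxes
 [[ 0.004  0.993 -0.119]
 [-0.002 -0.119 -0.993]
 [-1.     0.004  0.002]]
[1, 0.01, -0.02, -3.97, np.float64(-2.23)]
[1, 0.01, 0.14, -3.97, np.float64(-2.23)]
[1, 0.01, 0.29, -3.96, np.float64(-2.23)]
[1, 0.01, 0.45, -3.95, np.float64(-2.23)]
[1, 0.01, 0.6, -3.93, np.float64(-2.23)]
side 92
by 0.009388751259018216 0.016010825985978056 0.03902307042218755 bx -0.02149666733881703 0.015858941546706525 ((540.978759765625, -13.423091888427734), (25.690977096557617, 42.693538665771484), 75.81429290771484)
top 72
by 0.01059225798421841 0.015748007119905615 0.03657521903466833 bx -0.020204553523936134 0.021023385254644422 ((545.9192504882812, -10.949478149414062), (23.92186164855957, 43.35672378540039), 88.27835083007812)
```

View pics/m_side.png

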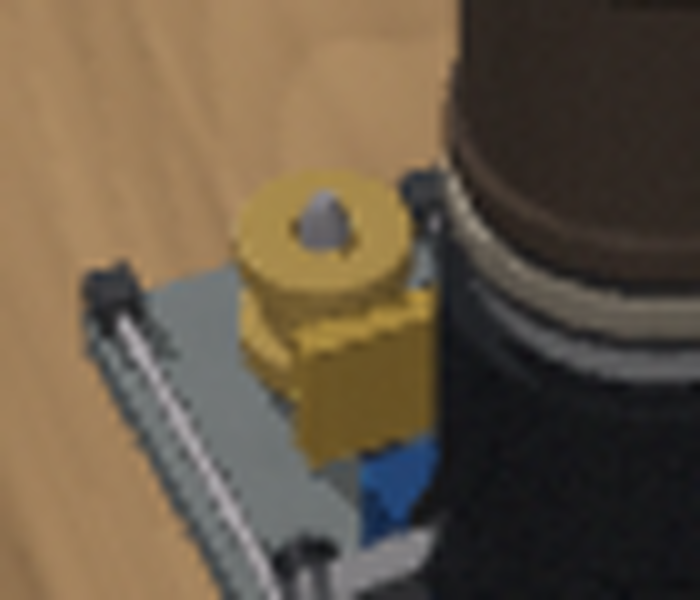

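View pics/m_top.png

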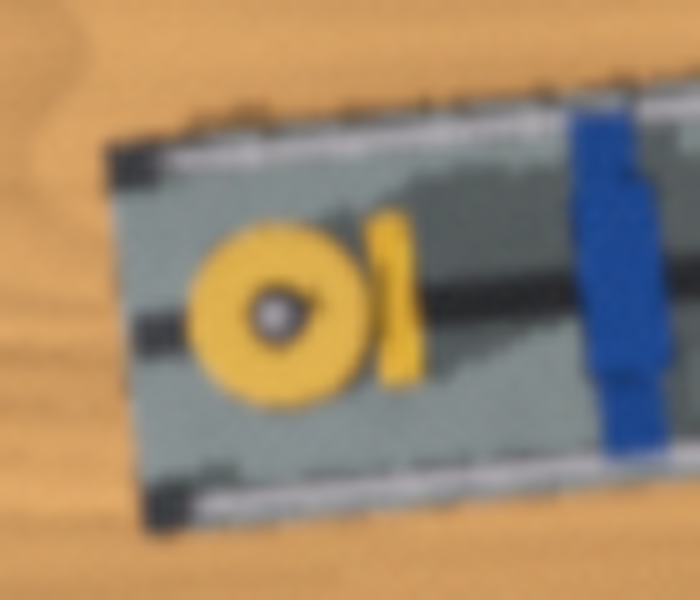

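The first shim stands square with its back face at bed y ≈ 0.010, right where the jaw stopped. About 1–2 mm of slack remains to the flange at top crop (372,310). I'll set the second shim down at bed y ≈ -0.003, so the fingers clear the first one.

Call:
{"name": "play_rows", "arguments": {"rows": [[1,0,0,-4.0,-2.2],[1,0,0.1,-4.0,-2.2],[1,0,0.3,-4.0,-2.2],[1,0,0.4,-3.5,-2.2],[1,0,0.4,-2.5,-1.5]]}}

```text
time: 21.45
tcp_pos: [0.5437, -0.0516, 0.1105]
tool_rot: [-1.864, 1.569, 2.91]
force: [0.9, 0.3, -1.9]
opening: 0.456
```

Call:
{"name": "play_rows", "arguments": {"rows": [[1,0,0,-0.8,-0.5],[1,0,0,0,0],[1,0,0,0,0],[1,0,0,0,0]]}}

```text
time: 21.85
tcp_pos: [0.5439, -0.0467, 0.1111]
tool_rot: [-0.534, 1.57, -2.038]
force: [-0.2, -0.3, -1.6]
opening: 0.455
```

```bash
python3 - <<'E'
from ov import *
plan(r,.5477,-.0363,.0236,4.3,1,vmax=4.5)
E
```

```text
t 21.85 tcp [ 0.5439 -0.0467  0.1111] ty yaw 3.84 j [-0.17  0.31  1.91 -0.    0.93 -0.23] F [-0.2 -0.3 -1.6] op 0.455
shift cm [ 8.75  0.45 -1.02] roll deg -0.46 toolaxes
 [[-0.     0.998  0.067]
 [-0.     0.067 -0.998]
 [-1.    -0.     0.   ]]
[1, 4.38, 0.23, -0.51, np.float64(-0.23)]
[1, 4.38, 0.23, -0.51, np.float64(-0.23)]
```

Call:
{"name": "play_rows", "arguments": {"rows": [[1,1.5,0.4,-1.0,-0.4],[1,1.5,0,0,0],[1,1.0,0,0,0],[1,0.3,0,0,0],[1,0,0,0,0]]}}

```text
time: 22.35
tcp_pos: [0.5462, -0.0351, 0.0668]
tool_rot: [-1.756, 1.568, 3.032]
force: [0.5, 0.6, -0.4]
opening: 0.46
```

Call:
{"name": "play_rows", "arguments": {"rows": [[1,0,0,0,0],[1,0,0,0,0]]}}

```text
time: 22.55
tcp_pos: [0.5479, -0.0353, 0.0689]
tool_rot: [1.322, 1.569, -0.173]
force: [0.5, -0.2, -1.0]
opening: 0.462
```

```bash
python3 - <<'E'
from ov import *
plan(r,.5477,-.0363,.0236,4.3,1,vmax=4.5)
x,y,z=r.observe()["tcp_pos"];b=z-.0085
shot("n_side",[.546,-.025,.05],[],polys=[(rect(x,y,b,4.3),(0,0,255)),(rect(x,y,b+.04,4.3),(0,0,255))])
E
```

```text
t 22.55 tcp [ 0.5479 -0.0353  0.0689] ty yaw 4.33 j [-0.14  0.38  1.92 -0.    0.84 -0.22] F [ 0.5 -0.2 -1. ] op 0.462
shift cm [ 4.53 -0.04  0.1 ] roll deg 0.03 toolaxes
 [[ 0.001  0.997  0.076]
 [-0.     0.076 -0.997]
 [-1.     0.001  0.   ]]
[1, 2.26, -0.02, 0.05, np.float64(0.02)]
[1, 2.26, -0.02, 0.05, np.float64(0.02)]
```

View pics/n_side.png

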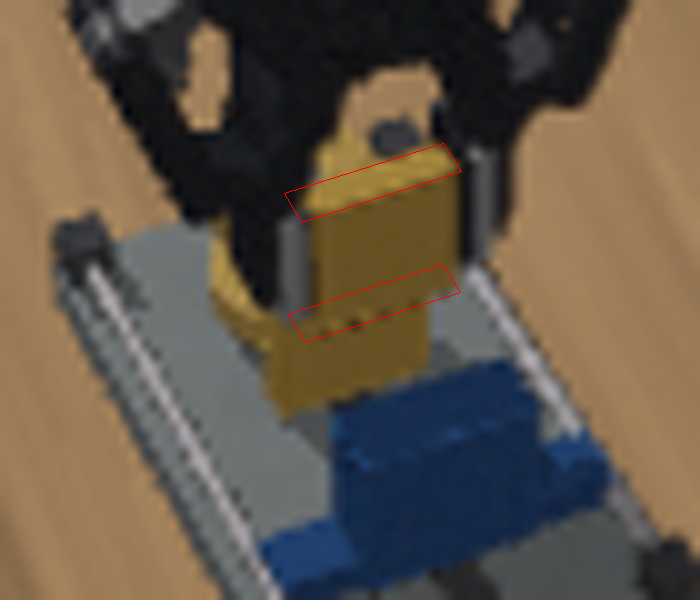

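Call:
{"name": "play_rows", "arguments": {"rows": [[1,1.0,0,0.15,0],[1,1.2,0,0,0],[1,1.1,0,0,0],[1,0.7,0,0,0],[1,0.2,0,0,0]]}}

```text
time: 23.1
tcp_pos: [0.5459, -0.0364, 0.0244]
tool_rot: [-1.785, 1.567, 3.004]
force: [-0.0, -0.0, -2.0]
opening: 0.456
```

Call:
{"name": "play_rows", "arguments": {"rows": [[1,0,0,0,0],[1,0,0,0,0],[1,0,0,0,0]]}}

```text
time: 23.4
tcp_pos: [0.548, -0.0367, 0.0268]
tool_rot: [1.337, 1.57, -0.158]
force: [-0.4, 0.1, -1.8]
opening: 0.458
```

Call:
{"name": "play_rows", "arguments": {"rows": [[1,0.2,0,0,0],[1,0.1,0,0,0],[1,0,0,0,0]]}}

```text
time: 23.7
tcp_pos: [0.5477, -0.0367, 0.0235]
tool_rot: [1.377, 1.57, -0.118]
force: [-0.6, 0.7, -1.0]
opening: 0.456
```

Call:
{"name": "play_rows", "arguments": {"rows": [[1,0.05,0,0,0],[1,0,0,0,0]]}}

```text
time: 23.9
tcp_pos: [0.5476, -0.0367, 0.0235]
tool_rot: [1.28, 1.571, -0.215]
force: [-2.3, -0.6, 4.9]
opening: 0.454
```

Call:
{"name": "play_rows", "arguments": {"rows": [[0.42,0,0,0,0],[0.38,0,0,0,0],[0.38,0,0,0,0]]}}

```text
time: 24.2
tcp_pos: [0.5474, -0.0366, 0.0226]
tool_rot: [0.121, 1.571, -1.374]
force: [-0.3, 0.4, -0.3]
opening: 0.621
```

Call:
{"name": "play_rows", "arguments": {"rows": [[0.38,-1,0,0,0],[0.38,-2.5,0,0,0],[0.38,-3.5,0,0,0],[0.38,-2.0,0,1.5,0],[0.5,0,0,3.0,0]]}}

```text
time: 24.7
tcp_pos: [0.5541, -0.0811, 0.1174]
tool_rot: [1.348, 1.563, -0.144]
force: [0.4, -0.2, 0.0]
opening: 0.503
```

```bash
python3 - <<'E'
from ov import *
plan(r,.5531,-.1075,.06,4.3,1)
shot("o_side",[.546,-.025,.05],[],polys=[(rect(.5477,-.0367,.015,4.3),(0,0,255)),(rect(.5477,-.0367,.055,4.3),(0,0,255))])
E
```

```text
t 24.7 tcp [ 0.5541 -0.0811  0.1174] ty yaw 4.5 j [-0.22  0.32  1.88  0.    0.94 -0.3 ] F [ 0.4 -0.2  0. ] op 0.503
shift cm [ 5.75 -0.35  2.61] roll deg 0.2 toolaxes
 [[ 0.008  0.997  0.078]
 [-0.001  0.078 -0.997]
 [-1.     0.008  0.002]]
[1, 2.87, -0.17, 1.31, np.float64(0.1)]
[1, 2.87, -0.17, 1.31, np.float64(0.1)]
```

View pics/o_side.png

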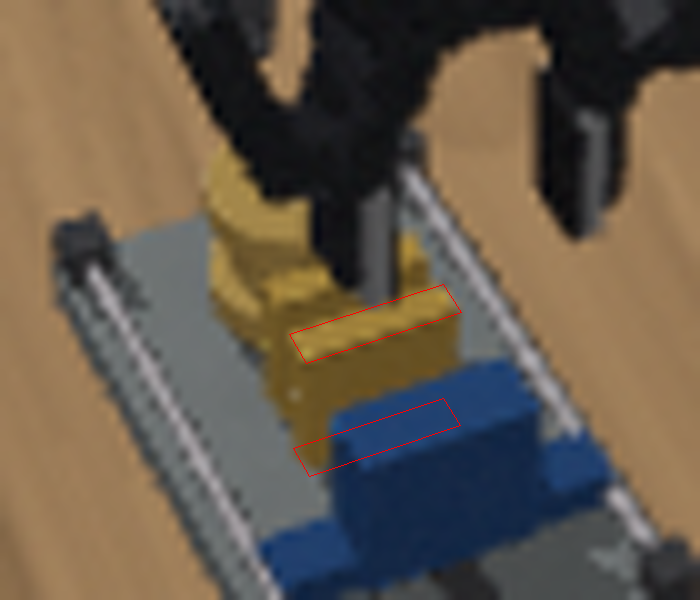

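Both shims stand upright side by side. Going behind the jaw for the clamping push.

Call:
{"name": "play_rows", "arguments": {"rows": [[1,0,-0.1,2.0,0],[1,0.5,0,0.6,0],[1,2.5,0,0,0],[1,2.5,0,0,0],[1,1.0,0,0,0]]}}

```text
time: 25.25
tcp_pos: [0.5494, -0.1066, 0.0451]
tool_rot: [-1.958, 1.566, 2.83]
force: [0.0, -0.4, -1.0]
opening: -0.001
```

Call:
{"name": "play_rows", "arguments": {"rows": [[1,0,0,0,0],[1,0,0,0,0],[1,0,0,0,0]]}}

```text
time: 25.55
tcp_pos: [0.553, -0.1076, 0.049]
tool_rot: [1.237, 1.568, -0.258]
force: [-0.3, -0.0, -0.2]
opening: 0.001
```

```bash
python3 - <<'E'
from ov import *
plan(r,.5531,-.1075,.0296,4.3,1)
E
```

```text
t 25.55 tcp [ 0.553  -0.1076  0.049 ] ty yaw 4.35 j [-0.27  0.43  1.89  0.    0.82 -0.35] F [-0.3 -0.  -0.2] op 0.001
shift cm [ 1.94  0.   -0.01] roll deg 0.05 toolaxes
 [[ 0.002  0.997  0.076]
 [-0.001  0.076 -0.997]
 [-1.     0.002  0.001]]
[1, 1.94, 0.0, -0.01, np.float64(0.05)]
```

Call:
{"name": "play_rows", "arguments": {"rows": [[1,1.0,0,0,0],[1,0.7,0,0,0],[1,0.1,0,0,0],[1,0,0,0,0],[1,0,0,-0.4,0]]}}

```text
time: 26.05
tcp_pos: [0.5517, -0.1038, 0.0298]
tool_rot: [0.981, 1.57, -0.515]
force: [-0.4, 0.2, 0.2]
opening: 0.002
```

Call:
{"name": "play_rows", "arguments": {"rows": [[1,0,0,-0.6,0],[1,0,0,-0.5,0],[1,0,0,-0.5,0],[1,0,0,-0.5,0]]}}

```text
time: 26.45
tcp_pos: [0.5501, -0.0826, 0.03]
tool_rot: [0.453, 1.57, -1.041]
force: [1.1, -2.7, -0.5]
opening: -0.003
```

Call:
{"name": "play_rows", "arguments": {"rows": [[1,0,0,-0.4,0],[1,0,0,-0.4,0],[1,0,0,-0.3,0]]}}

```text
time: 26.75
tcp_pos: [0.5492, -0.0717, 0.03]
tool_rot: [0.423, 1.57, -1.071]
force: [-0.2, -4.6, 0.7]
opening: -0.001
```

Call:
{"name": "play_rows", "arguments": {"rows": [[1,0,0,-0.3,0],[1,0,0,-0.2,0],[1,0,0,-0.1,0]]}}

```text
time: 27.05
tcp_pos: [0.5487, -0.0658, 0.03]
tool_rot: [0.532, 1.57, -0.963]
force: [-0.5, -4.2, 1.7]
opening: 0.004
```

Call:
{"name": "play_rows", "arguments": {"rows": [[1,0,0,-0.1,0],[1,0,0,-0.1,0]]}}

```text
time: 27.25
tcp_pos: [0.5486, -0.0639, 0.03]
tool_rot: [0.417, 1.57, -1.078]
force: [-0.2, -6.2, 1.9]
opening: -0.001
```

Call:
{"name": "play_rows", "arguments": {"rows": [[1,0,0,-0.1,0],[1,0,0,-0.1,0]]}}

```text
time: 27.45
tcp_pos: [0.5485, -0.0623, 0.03]
tool_rot: [0.304, 1.57, -1.19]
force: [-0.9, -6.4, 1.6]
opening: 0.001
```

Call:
{"name": "play_rows", "arguments": {"rows": [[1,0,0,-0.1,0],[1,0,0,-0.1,0]]}}

```text
time: 27.65
tcp_pos: [0.5485, -0.0619, 0.03]
tool_rot: [0.124, 1.567, -1.369]
force: [-0.4, -14.1, -0.3]
opening: 0.0
```

Call:
{"name": "play_rows", "arguments": {"rows": [[1,0,0,-0.1,0],[1,0,0,0,0]]}}

```text
time: 27.85
tcp_pos: [0.5486, -0.0619, 0.0301]
tool_rot: [0.13, 1.565, -1.363]
force: [-0.4, -14.4, 0.4]
opening: 0.001
```

Call:
{"name": "play_rows", "arguments": {"rows": [[1,0,0,-0.1,0],[1,0,0,0,0]]}}

```text
time: 28.05
tcp_pos: [0.5485, -0.0618, 0.0301]
tool_rot: [0.107, 1.564, -1.386]
force: [-1.5, -18.3, 0.5]
opening: 0.002
```

Call:
{"name": "play_rows", "arguments": {"rows": [[1,0,0,-0.1,0],[1,0,0,0,0],[1,0,0,0,0]]}}

```text
time: 28.35
tcp_pos: [0.5486, -0.0617, 0.0301]
tool_rot: [0.111, 1.563, -1.381]
force: [-1.1, -20.6, -0.5]
opening: -0.003
```

```bash
python3 - <<'E'
from ov import *
np.set_printoptions(precision=4,suppress=True)
go(r,.5531,-.1081,.028,4.3)
t=np.radians(4.3);ex=np.array([np.cos(t),np.sin(t)]);ey=np.array([-np.sin(t),np.cos(t)]);o=np.array([.5475,-.0333])
for n in("side","top"):
    c=shot("p_"+n,[.546,-.015,.05],[],cam=n);W=cloud(c);im=c["frame"].astype(int)
    m=(im[...,2]>im[...,0]+40)&(im[...,2]>im[...,1]+30)&(abs(W[...,1]+.05)<.08)&(abs(W[...,0]-.55)<.08)
    p=W[m];bx=(p[:,:2]-o)@ex;by=(p[:,:2]-o)@ey;q=abs(bx)>.026;print(n,"jaw by",q.sum(),np.median(by[q]),by[q].min(),by[q].max())
    hsv=cv2.cvtColor(c["frame"],cv2.COLOR_RGB2HSV)
    m=(hsv[...,0]>=19)&(hsv[...,0]<=32)&(hsv[...,1]>120)&(W[...,2]>.02)&(abs(W[...,1]+.0)<.05)&(abs(W[...,0]-.546)<.035)
    p=W[m];print("brass",len(p),np.percentile(p[:,2],[50,95]) if len(p) else "")
s=r.observe();print(s["force"],s["time"])
E
```

```text
t 28.35 tcp [ 0.5486 -0.0617  0.0301] ty yaw 4.51 j [-0.19  0.45  1.92 -0.01  0.77 -0.26] F [ -1.1 -20.6  -0.5] op -0.003
shift cm [0.25 0.09 4.66] roll deg 0.21 toolaxes
 [[ 0.002  0.997  0.079]
 [-0.008  0.079 -0.997]
 [-1.     0.001  0.008]]
side jaw by 68 -0.00861691579563311 -0.016155287582272616 0.0011807601540130682
brass 35 [0.0564 0.0626]
top jaw by 33 -0.007197649772764454 -0.015112343586815761 0.0004449206070853681
brass 0 
[ -0.608  -19.9597  -0.3113] 28.45
```

View pics/p_side.png

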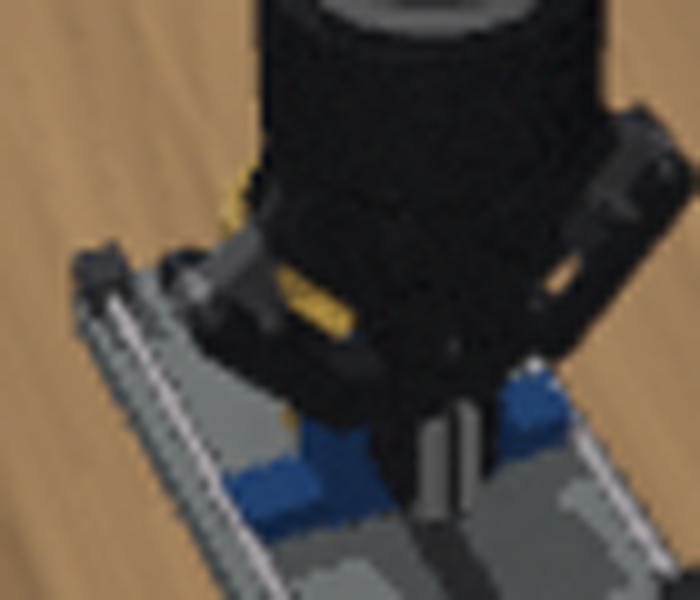

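View pics/p_top.png

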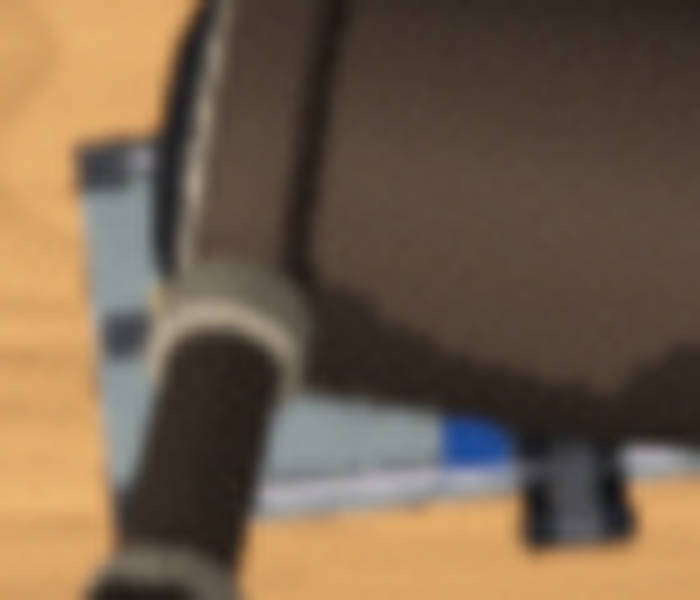

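The jaw is held at bed y ≈ -0.008, about 8 mm short of its stop, with a steady 20 N. Handing in now.

```bash
python3 - <<'E'
from rig import r
print(r.hand_in()); s=r.observe(); print(s["time"],s["tcp_pos"],s["force"])
E
```

```text
the job is handed in; nothing more can be done
None
the job is handed in; nothing more can be done
```

I put the spool on the spindle and stood two brass shims in the gap. The job was handed in at about 28.5 s, still pushing the jaw with about 20 N. The hand-in gave no verdict.

- **Spool:** it went fully down onto the seat, and its rims matched the predicted positions in the side view.
- **One shim:** in a trial push the jaw ran into its stop (bed y ≈ 0). The pictures showed about 1–2 mm still open at the spool flange, so a second shim was needed. The third stayed on its board.
- **Two shims:** the jaw stopped firmly about 8 mm before its stop. The measured bed y was -0.009 from the side camera and -0.007 from the top camera. The force rose from about 6 N to 20 N while the jaw moved less than 1 mm.
- **Bystanders:** the arm never went to the tin, lens caps or ring. I did not take a closing picture of them.
- **Not confirmed by sight:** in the last pictures the gripper hid most of the stack. That the shims are squarely clamped rests on the jaw position, the force and the pictures taken before the push.

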